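# Hang a component bin on the slat rail of a soldering bench

## Task

Take the loose component bin by its grip tab and hang it on the slat rail, in the free stretch next to the bin already hanging: tip its front up, feed the hook lip into the groove under the upper slat, then swing the bin down until it is fully home, level and against the rail, and let go. The rail's clamped height has not been measured, so find it by a gentle touch and do not force the hook or the rail, and leave the other things on the bench alone.

Things in the scene. Friction and masses are not known exactly. Their poses are not given: they have to be found in the camera images.
- bin_mid (a point): Centre of the loose grey component bin (stands on the bench; 0.15 to 0.3 kg). Axes: x from the hook side to its low front, z up. Bin 64 (x) by 60 (y) mm; underside 45.5 mm below this point. A central divider 10 mm thick (y), 34 mm long (x) rises as grip tab to 45.5 mm above this point. The rim (at this point's height) is lower than the tab, so the tab is free above it.
- bin_lip (a point): Middle of the top edge of the bin's steel hook lip: 52 mm towards -x and 17.5 mm above bin_mid, bin axes. Hook, 44 mm wide (y), relative to bin_mid: tongue from x = -32 to -54 mm, 4 mm thick, underside at z = -4.5 mm; at its end the lip, x = -54 to -50 mm, stands up to z = +17.5 mm.
- bin_heel (a point): Middle of the lower back edge of the bin's heel, a bar at the foot of the hook side: 44 mm towards -x and 45.5 mm below bin_mid; it is 11 mm high, 50 mm wide and sticks out 12 mm from the bin's wall.
- stand: Fixed slat stand. Origin on the bench; z up, y along the rail, x out of the rail's front, which looks away from the robot. Foot plate x = -70 to 40 mm, 290 mm long, 10 mm thick; 16 mm posts at x = -34, y = +-125 mm, tops at z = 152 mm. Its 280 mm long aluminium rail is clamped at an UNMEASURED height, up to 22 mm above or below nominal; it does not give way.
- rail_top (a point): Where the middle of the rail's top front edge would be at nominal clamp height: stand x = 20, y = 0, z = 139 mm. The true edge is up to 22 mm higher or lower: feel for it gently. The rail's top is flat, from stand x = -26 to 20 mm, level and the same all along. An identical bin hangs fixed at y = 65 to 125 mm; free stretch: y = -140 to 60 mm.
- groove (a point): Groove's lower front at nominal height: stand x = 20, y = 0, z = 105 mm; the true groove is as much higher or lower as the rail's top. Mouth 18 mm high from here up; above it the upper slat, x = 16 to 20, 16 mm high to the rail's top. Ledge for the tongue at this height, x = 8 to 12. Apron in plane x = 20 from 16 to 50 mm below. Hollow to x = -22, ceiling 30 mm up.
- home (a point): Where bin_mid is when the bin hangs fully home in the middle of the free stretch at nominal height (add the rail's offset): stand x = 65, y = -40, z = 109.5 mm; bin axes parallel to the stand's, tongue on ledge, lip behind the upper slat (4 mm overlap, 2 mm play in x), heel on the apron. The lip enters only with the bin's front tipped up about 30 to 38 degrees.
- spool: solder spool, 60 mm diameter, 46 mm high, standing on its flange (bystander); origin under its centre
- tumbler: clear drinking glass, 66 mm diameter, 95 mm high (bystander); origin under its centre
- meter: black hand multimeter lying flat, 150 x 75 x 38 mm (bystander); origin under its centre
- driver: screwdriver lying flat, 170 mm long (bystander); origin under it
- tray: small white two-cell tray, 100 x 75 x 22 mm (bystander); origin under its centre
- fluxjar: small amber glass jar, 42 mm diameter, 50 mm high (bystander); origin under its centre
Not all that is in view belongs to the job. What is shaped like the part that bears bin_mid but orange is not meant.

How it is judged:
On the way:
1. with the bin tipped front-up, the hook lip is inside the groove behind the upper slat (angle between bin_mid's own z axis and vertical above 0.15 rad and x of bin_lip in the frame of stand between -0.024 and 0.014 m and height (world z) of bin_lip between 0.075 and 0.16 m), for 0.05 s.
At the end, for the whole second after the job is handed in: The bin hangs by itself on the rail in the free stretch (centre at y = -112 to 32 mm of the stand, 58 to 71 mm out from its origin), its middle 83 to 136 mm above the bench, level and square to the rail within 0.09 rad (x of bin_mid in the frame of stand between 0.058 and 0.071 m and y of bin_mid in the frame of stand between -0.112 and 0.032 m and height (world z) of bin_mid between 0.083 and 0.136 m and angle between bin_mid's own z axis and vertical below 0.09 rad and angle between the x axis of bin_mid and the x axis of stand, either way round below 0.09 rad); the robot touches nothing.
It fails at once if anything, the bin or the robot, presses on the stand or its rail with more than 25 N (contact force between stand and anything else above 25 N).
It fails at once if a bystander (spool, tumbler, meter, screwdriver, tray or jar) is pushed away by more than 25 mm (distance of any of spool, tumbler, meter, driver, tray, fluxjar from where it was at the start of the episode above 0.025 m).
It also fails if it takes over 61 s, if anything falls off the work surface, if the arm or the gripper's body presses on something with over 40 N, if the wrist force passes 120 N, or if a joint passes its speed limit or range.

## Robot

A 6-joint arm with a two-finger parallel gripper is mounted at the origin on the work surface. World frame = base frame: x ahead of the robot, y to its left, z up, the work surface at z = 0. Lengths are in m, angles in rad, forces in N, time in s.
With the tool pointing down it reaches from about 0.35 to 0.85 m from the base axis. Payload 8.1 kg.
Tool frame: the origin (TCP) lies midway between the tips of the shut fingers; the grasp point (between the pads) lies 19 mm behind it (arm.hold_point_z is the distance from the TCP to the grasp point, in m); z points along the fingers, y is the line along which they close (so a half turn about z gives the same grasp; the last joint's range is limited). The gripper opens to 93 mm and grips with 3 to 60 N. Pads are 15 mm wide; open, the fingers measure 128 mm over their backs; the gripper's body (75 mm by 188 mm) begins 65 mm behind the grasp point.
Start: joints at [1.141, 0.13, 1.488, -0, 1.523, -0.085], TCP at [0.203, 0.565, 0.219] pointing down, gripper open.
Joint ranges: [-2.96, 2.96], [-0.89, 2.26], [0.02, 2.5], [-1.34, 4.48], [0, 2.73], [-2.66, 2.66]. Speed limits (rad/s): [2.39, 2.39, 2.79, 3.14, 3.14, 3.14].

## Interface

Orientations are given as [roll, pitch, yaw] about the fixed x, y, z axes, in that order (R = Rz(yaw) Ry(pitch) Rx(roll)).
In Python, from workcell import sense, get_image, camera_model, job, arm gives the robot as it stands.
- The arm moves only by the tool apply_moves, never from a script. Its argument "steps" is a list of rows, each an object of numbers: "hand": the closure, from 0 (fully open) to 1 (shut); "tx", "ty", "tz": the shift along the tool's x, y, z in mm; "ax", "ay", "az": the turn, a rotation vector about the tool's x, y, z in degrees. In form: [{"hand": .., "tx": .., "ty": .., "tz": .., "ax": .., "ay": .., "az": ..}, ...]. A call has 1 to 12 rows; each row shifts and turns the commanded pose from where the row before left it, along the tool's axes as they then stand; what a row does not reach is not made up. A row lasts 1/12 s, in which the tool goes at most 41.7 mm and 7.16 degrees, less where a joint would pass 70% of its speed; a pose out of reach is approached as far as the arm can. A call is refused whole if a number of a shift passes 41.7 or a number of a turn 7.16, either way. A call with a gripper value outside its range is refused whole. The fingers move at their own pace and stop on an object; "force" is the grip in N (left out, the last holds). Time passes only in rows, so rows that do not move let the fingers close. It gives the time, the measured TCP pose, the force, the opening and the grip force at its end, in the units of the state.
- sense(): the state, without advancing time (a new reading comes with each control period).
- get_image(name): name is "scene" or "top" or "wrist"; returns the picture (420x560x3 uint8, red, green, blue); there is no depth.
- camera_model(name): a dict with "vfov" (degrees; the focal length in pixels is half the picture's height over the tangent of half this angle, whatever the lens; pixels are square), "cx", "cy" (the principal point, pixels), "k1" (the pictures are not rectified: a ray, as slopes to the right and down, at radius r is drawn at 1 + k1 r^2 times it, then the intrinsics apply), "T" (4x4, takes a point from camera to world coordinates). Camera axes: x right, y up, looking along -z (the intrinsics and any distortion apply to the point x, -y, -z); pixel columns grow to the right and rows downward; lengths in m; the calibration is good to about 2 mm. A picture is of the moment at which its call begins: read the wrist's pose just before it. camera_model takes no time and is no camera call; for the wrist camera it gives the pose at the moment of the call.
- job.finish_job(): hands the job in; it is judged then, once.
The state is a dict: "time_s": time; "joint_pos": joint angles; "qd": joint speeds; "joint_torque": joint torques, N m; "eef_pos": TCP position; "tcp_rot": TCP orientation; "wrist_force": force on the tool from outside, world axes, zero at the start; "torque": the same for the moment, N m; "finger_gap": finger opening in m; "finger_force": force on a finger pad.
Only numpy, scipy, OpenCV 4.12 (cv2) and the standard library are available. Lean on these libraries where they do the work, as an engineer would, in place of code of your own. Each camera call takes 0.05 s, during which the arm holds its last target. There are 200 camera calls.

## Working session

There is one attempt and no reset: what is moved stays moved. The work goes in short steps, Python scripts to look and compute and a tool call to move; the robot and the scene stay as the last step left them, time stands still between calls to the robot, and variables do not carry over. Pictures are saved under pics/ and viewed, at most 10 in all, crops included, and the job is handed in when it is done.

Besides the shell and the picture viewer there is one more tool, called after ">>>" as name(argument=value, ...), one argument or row to a line, values as JSON. apply_moves: Moves the arm, as the interface text tells. Its arguments: {"type":"object","properties":{"steps":{"type":"array","items":{"type":"object","properties":{"hand":{"type":"number"},"tx":{"type":"number"},"ty":{"type":"number"},"tz":{"type":"number"},"ax":{"type":"number"},"ay":{"type":"number"},"az":{"type":"number"}}}},"force":{"type":"number"}},"required":["steps"]}

```bash
ls; mkdir -p pics; python3 - <<'E'
from workcell import sense,get_image,camera_model,job,arm
import cv2,numpy as np
for n in ("scene","top"):
    cv2.imwrite(f"pics/{n}0.png",get_image(n)[:,:,::-1])
    c=camera_model(n);print(n,{k:(np.round(v,4).tolist() if k=="T" else v) for k,v in c.items()})
print(sense())
E
```

```text
pics
scene {'vfov': 42.07207143848271, 'cx': 272.6612276180253, 'cy': 201.17925233277114, 'k1': 0.0571887036307005, 'T': [[-0.5884, -0.5194, 0.6196, 1.4574], [0.8082, -0.4002, 0.432, 0.5877], [0.0236, 0.755, 0.6553, 1.0784], [0.0, 0.0, 0.0, 1.0]]}
top {'vfov': 46.51213608848792, 'cx': 279.6314193215735, 'cy': 210.96416466370795, 'k1': -0.008162625492686156, 'T': [[0.0063, 0.9996, -0.0292, 0.4869], [-0.9999, 0.006, -0.01, -0.0796], [-0.0098, 0.0293, 0.9995, 1.2986], [0.0, 0.0, 0.0, 1.0]]}
{'time_s': 0.1, 'joint_pos': array([ 1.14062299e+00,  1.31072579e-01,  1.48918062e+00,  1.30428624e-05,
        1.52298172e+00, -8.54264524e-02]), 'qd': array([-2.18237771e-04, -2.15013685e-03, -2.93041481e-03, -7.37138096e-05,
       -4.72448811e-04,  7.36058183e-04]), 'joint_torque': array([ 5.06794258e-04, -5.61346972e+01, -4.93093872e+01,  7.70908361e-02,
        2.91977380e-02, -9.21801438e-05]), 'eef_pos': array([0.20255065, 0.56423473, 0.21769452]), 'tcp_rot': array([-3.13995749e+00, -1.53101204e-04,  2.79684501e+00]), 'wrist_force': array([-0.26304668,  0.01535885, -0.22759228]), 'torque': array([-0.01002832,  0.03608512, -0.00034084]), 'finger_force': 0.0, 'finger_gap': 0.0934231743786983}
```

View pics/scene0.png

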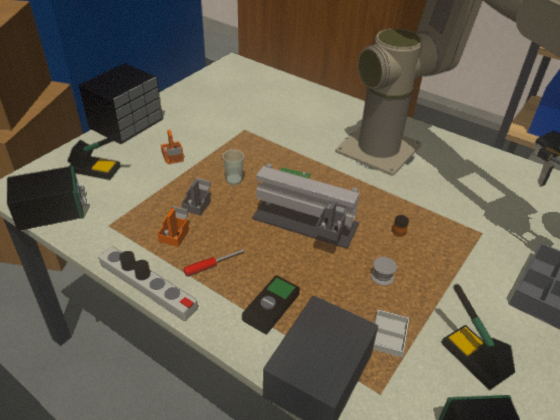

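View pics/top0.png

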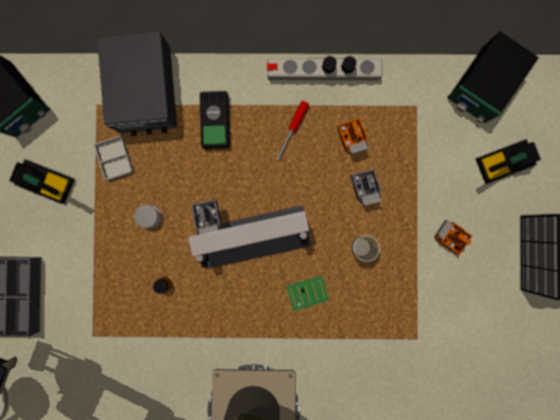

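The scene shows the loose grey bin at about (197,197) and the rail with its hung bin at about (305,205). In the top view, the loose bin is at about (367,187), and the rail's top runs from (190,247) to (308,218), with the hung bin at (208,215). Next I'll enlarge that area.

```bash
cat > h.py <<'E'
import numpy as np,cv2
from workcell import sense,get_image,camera_model,job,arm
from scipy.spatial.transform import Rotation as R
def K(c):
    f=210/np.tan(np.radians(c["vfov"])/2); return f
def ray(c,u,v):
    f=K(c); d=np.array([(u-c["cx"])/f,(v-c["cy"])/f]); s=d.copy()
    for _ in range(20): s=d/(1+c["k1"]*(s@s))
    T=np.array(c["T"]); return T[:3,3],T[:3,:3]@np.array([s[0],-s[1],-1])
def onz(c,u,v,z):
    o,d=ray(c,u,v); return o+d*(z-o[2])/d[2]
def proj(c,p):
    T=np.array(c["T"]); q=T[:3,:3].T@(np.array(p)-T[:3,3]); s=np.array([q[0],-q[1]])/-q[2]
    return s*(1+c["k1"]*(s@s))*K(c)+[c["cx"],c["cy"]]
E
python3 - <<'E'
import cv2
a=cv2.imread("pics/top0.png");b=cv2.imread("pics/scene0.png")
A=cv2.resize(a[150:280,180:320],None,fx=4,fy=4,interpolation=cv2.INTER_CUBIC)  #560x520
B=cv2.resize(a[160:215,345:390],None,fx=5,fy=5,interpolation=cv2.INTER_CUBIC) #225x275
C=cv2.resize(b[170:220,175:220],None,fx=5,fy=5,interpolation=cv2.INTER_CUBIC)
import numpy as np
o=np.zeros((560,800,3),np.uint8);o[:520,:560]=A;o[:275,565:790]=B;o[280:530,565:790]=C
cv2.imwrite("pics/c1.png",o)
E
```

```text
(no output)
```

View pics/c1.png

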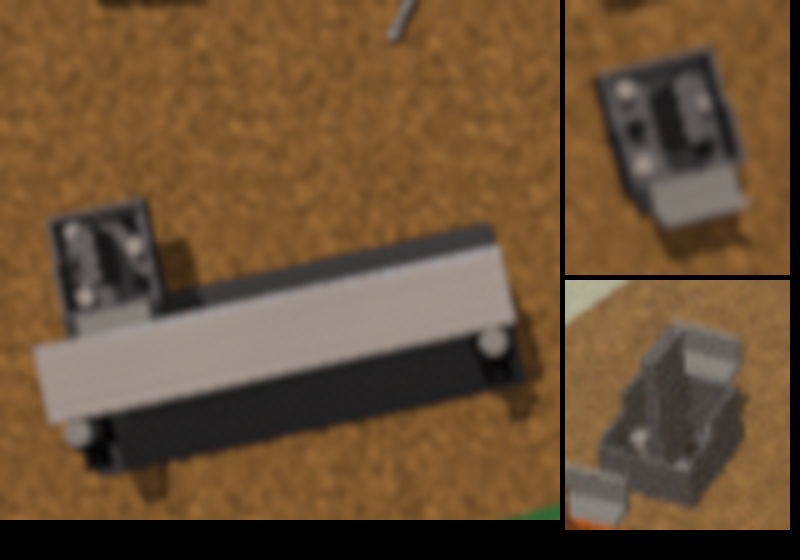

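```bash
python3 - <<'E'
from h import *
c=camera_model("top")
A=lambda x,y:(180+(x+.5)/4-.5,150+(y+.5)/4-.5)
B=lambda x,y:(345+(x-565+.5)/5-.5,160+(y+.5)/5-.5)
p1=onz(c,*A(78,433),.152);p2=onz(c,*A(492,342),.152)
y=(p1-p2)[:2];L=np.linalg.norm(y);y/=L;x=np.array([y[1],-y[0]]);yaw=np.arctan2(x[1],x[0])
O=((p1+p2)/2)[:2]+.034*x
print("posts",p1,p2,L,"x",x,"yaw",yaw,"O",O)
for z in (.117,.139,.161):
    P=[onz(c,*A(*q),z)[:2] for q in((35,348),(497,245),(516,322),(48,423))]
    print(z,[np.round([(q-O)@x,(q-O)@y],4).tolist() for q in P])
P=np.array([onz(c,*B(*q),.0455)[:2] for q in((603,73),(712,50),(745,158),(628,195))])
print("rim",P,P.mean(0),[np.linalg.norm(P[i]-P[i-1]) for i in range(4)])
P=np.array([onz(c,*B(*q),.063)[:2] for q in((665,225),(747,205))]);print("lip",P,P.mean(0))
P=np.array([onz(c,*B(*q),.091)[:2] for q in((680,80),(700,72),(715,148),(695,155))]);print("tab",P,P.mean(0))
print(onz(c,366,249,.095),onz(c,366,249,0)) # tumbler
m=camera_model("wrist");print(np.round(m["T"],3).tolist(),m["vfov"],m["cx"],m["cy"])
E
```

```text
posts [0.40916673 0.11997588 0.152     ] [ 0.46405821 -0.12240404  0.152     ] 0.24851780114583294 x [0.97530203 0.22087542] yaw 0.22271196302022045 O [0.46977274 0.00629568]
0.117 [[0.0208, 0.1454], [0.0216, -0.141], [-0.0263, -0.1421], [-0.0252, 0.1472]]
0.139 [[0.0204, 0.1411], [0.0211, -0.14], [-0.0259, -0.1411], [-0.0248, 0.1428]]
0.161 [[0.0199, 0.1367], [0.0207, -0.139], [-0.0254, -0.1401], [-0.0243, 0.1385]]
rim [[ 0.61905559 -0.2528828 ]
 [ 0.63120657 -0.30878993]
 [ 0.57573996 -0.32571862]
 [ 0.55639187 -0.26580374]] [ 0.5955985  -0.28829877] [np.float64(0.06398197216602404), np.float64(0.05721235456055603), np.float64(0.05799246219934081), np.float64(0.06296143209781165)]
lip [[ 0.54034894 -0.28190809]
 [ 0.55071027 -0.3232948 ]] [ 0.54552961 -0.30260145]
tab [[ 0.6109904  -0.28466086]
 [ 0.61501401 -0.29454284]
 [ 0.5773803  -0.30197157]
 [ 0.57385751 -0.2920988 ]] [ 0.59431055 -0.29331852]
[ 0.42988445 -0.28024339  0.095     ] [ 0.42538624 -0.29607732  0.        ]
[[0.337, -0.913, -0.231, 0.14], [0.941, 0.327, 0.084, 0.588], [-0.001, -0.246, 0.969, 0.383], [0.0, 0.0, 0.0, 1.0]] 59.41360968613249 278.25297913003425 212.31412574400582
```

The stand is at about (0.470, 0.006) with yaw 0.223, and its size checks agree. The bin is at about (0.595, -0.291). I'll square the tool to the stand with the fingers shut and touch the rail top first.

>>> apply_moves(
  steps=[
    {"hand":1,"az":7},
    {"hand":1,"az":7},
    {"hand":1,"az":7},
    {"hand":1,"az":7},
    {"hand":1,"az":7},
    {"hand":1,"az":7},
    {"hand":1,"az":7},
    {"hand":1,"az":7},
    {"hand":1,"az":7},
    {"hand":1,"az":7},
    {"hand":1,"az":7},
    {"hand":1,"az":7},
  ],
  force=20,
)

```text
validation failed for argument at $.st...
```

>>> apply_moves(
  steps=[
    {"hand":1,"az":7},
    {"hand":1,"az":7},
    {"hand":1,"az":7},
    {"hand":1,"az":7},
    {"hand":1,"az":7},
    {"hand":1,"az":7},
    {"hand":1,"az":7},
    {"hand":1,"az":7},
    {"hand":1,"az":7},
    {"hand":1},
  ],
)

```text
validation failed for argument at $.st...
```

>>> apply_moves(
  steps=[
    {"hand":1,"tx":8,"ty":39},
    {"hand":1,"tx":8,"ty":39},
    {"hand":1,"tx":8,"ty":39},
    {"hand":1,"tx":8,"ty":39},
    {"hand":1,"tx":8,"ty":39},
    {"hand":1,"tx":8,"ty":39},
    {"hand":1,"tx":8,"ty":39},
    {"hand":1,"tx":8,"ty":39},
    {"hand":1,"tx":8,"ty":39},
  ],
)

```text
validation failed for argument at $.st...
```

>>> apply_moves(
  steps=[
    {"hand":1,"tx":0,"ty":0,"tz":0,"ax":0,"ay":0,"az":7},
    {"hand":1,"tx":0,"ty":0,"tz":0,"ax":0,"ay":0,"az":7},
    {"hand":1,"tx":0,"ty":0,"tz":0,"ax":0,"ay":0,"az":7},
    {"hand":1,"tx":0,"ty":0,"tz":0,"ax":0,"ay":0,"az":7},
    {"hand":1,"tx":0,"ty":0,"tz":0,"ax":0,"ay":0,"az":7},
    {"hand":1,"tx":0,"ty":0,"tz":0,"ax":0,"ay":0,"az":7},
    {"hand":1,"tx":0,"ty":0,"tz":0,"ax":0,"ay":0,"az":7},
    {"hand":1,"tx":0,"ty":0,"tz":0,"ax":0,"ay":0,"az":7},
    {"hand":1,"tx":0,"ty":0,"tz":0,"ax":0,"ay":0,"az":7},
    {"hand":1,"tx":0,"ty":0,"tz":0,"ax":0,"ay":0,"az":7},
    {"hand":1,"tx":0,"ty":0,"tz":0,"ax":0,"ay":0,"az":7},
    {"hand":1,"tx":0,"ty":0,"tz":0,"ax":0,"ay":0,"az":7},
  ],
  force=20,
)

```text
time_s: 1.1
eef_pos: [0.2026, 0.5644, 0.218]
tcp_rot: [-3.141, 0.001, 1.325]
wrist_force: [-0.0, 0.4, 0.6]
finger_gap: 0.0179
finger_force: 0.0
```

>>> apply_moves(
  steps=[
    {"hand":1,"tx":0,"ty":0,"tz":0,"ax":0,"ay":0,"az":7},
    {"hand":1,"tx":0,"ty":0,"tz":0,"ax":0,"ay":0,"az":7},
    {"hand":1,"tx":0,"ty":0,"tz":0,"ax":0,"ay":0,"az":7},
    {"hand":1,"tx":0,"ty":0,"tz":0,"ax":0,"ay":0,"az":7},
    {"hand":1,"tx":0,"ty":0,"tz":0,"ax":0,"ay":0,"az":7},
    {"hand":1,"tx":0,"ty":0,"tz":0,"ax":0,"ay":0,"az":7},
    {"hand":1,"tx":0,"ty":0,"tz":0,"ax":0,"ay":0,"az":7},
    {"hand":1,"tx":0,"ty":0,"tz":0,"ax":0,"ay":0,"az":7},
    {"hand":1,"tx":0,"ty":0,"tz":0,"ax":0,"ay":0,"az":7},
  ],
)

```text
time_s: 1.85
eef_pos: [0.2026, 0.5644, 0.218]
tcp_rot: [3.141, 0.001, 0.225]
wrist_force: [-1.5, -0.5, 0.2]
finger_gap: 0.0004
finger_force: 0.0
```

>>> apply_moves(
  steps=[
    {"hand":1,"tx":8,"ty":39,"tz":0,"ax":0,"ay":0,"az":0},
    {"hand":1,"tx":8,"ty":39,"tz":0,"ax":0,"ay":0,"az":0},
    {"hand":1,"tx":8,"ty":39,"tz":0,"ax":0,"ay":0,"az":0},
    {"hand":1,"tx":8,"ty":39,"tz":0,"ax":0,"ay":0,"az":0},
    {"hand":1,"tx":8,"ty":39,"tz":0,"ax":0,"ay":0,"az":0},
    {"hand":1,"tx":8,"ty":39,"tz":0,"ax":0,"ay":0,"az":0},
    {"hand":1,"tx":8,"ty":39,"tz":0,"ax":0,"ay":0,"az":0},
    {"hand":1,"tx":8,"ty":39,"tz":0,"ax":0,"ay":0,"az":0},
  ],
)

```text
time_s: 2.52
eef_pos: [0.3366, 0.2738, 0.2183]
tcp_rot: [3.141, 0.0, 0.232]
wrist_force: [0.7, -0.2, -0.3]
finger_gap: 0.0006
finger_force: 0.0
```

>>> apply_moves(
  steps=[
    {"hand":1,"tx":8,"ty":39,"tz":0,"ax":0,"ay":0,"az":0},
    {"hand":1,"tx":8,"ty":39,"tz":0,"ax":0,"ay":0,"az":0},
    {"hand":1,"tx":8,"ty":39,"tz":0,"ax":0,"ay":0,"az":0},
    {"hand":1,"tx":8,"ty":39,"tz":0,"ax":0,"ay":0,"az":0},
    {"hand":1,"tx":8,"ty":39,"tz":0,"ax":0,"ay":0,"az":0},
    {"hand":1,"tx":8,"ty":39,"tz":0,"ax":0,"ay":0,"az":0},
    {"hand":1,"tx":8,"ty":39,"tz":0,"ax":0,"ay":0,"az":0},
    {"hand":1,"tx":8,"ty":39,"tz":0,"ax":0,"ay":0,"az":0},
    {"hand":1,"tx":0,"ty":0,"tz":0,"ax":0,"ay":0,"az":0},
  ],
)

```text
time_s: 3.27
eef_pos: [0.4717, -0.0193, 0.2181]
tcp_rot: [3.139, 0.001, 0.226]
wrist_force: [-0.5, 0.3, -0.5]
finger_gap: 0.0004
finger_force: 0.0
```

>>> apply_moves(
  steps=[
    {"hand":1,"tx":0,"ty":0,"tz":12,"ax":0,"ay":0,"az":0},
    {"hand":1,"tx":0,"ty":0,"tz":12,"ax":0,"ay":0,"az":0},
    {"hand":1,"tx":0,"ty":0,"tz":12,"ax":0,"ay":0,"az":0},
    {"hand":1,"tx":0,"ty":0,"tz":12,"ax":0,"ay":0,"az":0},
    {"hand":1,"tx":0,"ty":0,"tz":4,"ax":0,"ay":0,"az":0},
    {"hand":1,"tx":0,"ty":0,"tz":1,"ax":0,"ay":0,"az":0},
    {"hand":1,"tx":0,"ty":0,"tz":1,"ax":0,"ay":0,"az":0},
    {"hand":1,"tx":0,"ty":0,"tz":1,"ax":0,"ay":0,"az":0},
  ],
)

```text
time_s: 3.93
eef_pos: [0.4707, -0.013, 0.1641]
tcp_rot: [3.141, -0.001, 0.232]
wrist_force: [1.1, 0.0, -0.1]
finger_gap: 0.0001
finger_force: 0.0
```

>>> apply_moves(
  steps=[
    {"hand":1,"tx":0,"ty":0,"tz":1,"ax":0,"ay":0,"az":0},
    {"hand":1,"tx":0,"ty":0,"tz":1,"ax":0,"ay":0,"az":0},
  ],
)

```text
time_s: 4.1
eef_pos: [0.4708, -0.0134, 0.1622]
tcp_rot: [3.141, -0.001, 0.231]
wrist_force: [0.7, -0.1, 0.5]
finger_gap: 0.0009
finger_force: 0.0
```

>>> apply_moves(
  steps=[
    {"hand":1,"tx":0,"ty":0,"tz":1,"ax":0,"ay":0,"az":0},
    {"hand":1,"tx":0,"ty":0,"tz":1,"ax":0,"ay":0,"az":0},
    {"hand":1,"tx":0,"ty":0,"tz":0.5,"ax":0,"ay":0,"az":0},
  ],
)

```text
time_s: 4.35
eef_pos: [0.4704, -0.0134, 0.1591]
tcp_rot: [3.142, -0.0, 0.231]
wrist_force: [-0.0, -0.0, -0.0]
finger_gap: 0.0001
finger_force: 0.0
```

>>> apply_moves(
  steps=[
    {"hand":1,"tx":0,"ty":0,"tz":1,"ax":0,"ay":0,"az":0},
    {"hand":1,"tx":0,"ty":0,"tz":1,"ax":0,"ay":0,"az":0},
  ],
)

```text
time_s: 4.52
eef_pos: [0.4704, -0.0134, 0.1571]
tcp_rot: [3.142, -0.0, 0.231]
wrist_force: [-0.4, -0.2, 0.0]
finger_gap: 0.0006
finger_force: 0.0
```

>>> apply_moves(
  steps=[
    {"hand":1,"tx":0,"ty":0,"tz":1,"ax":0,"ay":0,"az":0},
    {"hand":1,"tx":0,"ty":0,"tz":1,"ax":0,"ay":0,"az":0},
  ],
)

```text
time_s: 4.68
eef_pos: [0.4704, -0.0134, 0.155]
tcp_rot: [3.142, -0.0, 0.231]
wrist_force: [-0.2, 0.1, -0.6]
finger_gap: 0.0003
finger_force: 0.0
```

>>> apply_moves(
  steps=[
    {"hand":1,"tx":0,"ty":0,"tz":1,"ax":0,"ay":0,"az":0},
    {"hand":1,"tx":0,"ty":0,"tz":0,"ax":0,"ay":0,"az":0},
  ],
)

```text
time_s: 4.85
eef_pos: [0.4701, -0.0133, 0.1538]
tcp_rot: [-3.141, 0.0, 0.231]
wrist_force: [-0.3, -0.6, 0.1]
finger_gap: 0.0006
finger_force: 0.0
```

```bash
python3 -c "
from h import *
print(sense()['eef_pos'],sense()['wrist_force'])"
```

```text
[ 0.47013662 -0.01333663  0.15379869] [-0.34082143 -0.60870461  0.09986627]
```

>>> apply_moves(
  steps=[
    {"hand":1,"tx":0,"ty":0,"tz":1,"ax":0,"ay":0,"az":0},
    {"hand":1,"tx":0,"ty":0,"tz":1,"ax":0,"ay":0,"az":0},
  ],
)

```text
time_s: 5.02
eef_pos: [0.4704, -0.0134, 0.1521]
tcp_rot: [3.142, -0.0, 0.231]
wrist_force: [0.2, -1.3, -0.4]
finger_gap: 0.0007
finger_force: 0.0
```

>>> apply_moves(
  steps=[
    {"hand":1,"tx":0,"ty":0,"tz":1,"ax":0,"ay":0,"az":0},
    {"hand":1,"tx":0,"ty":0,"tz":1,"ax":0,"ay":0,"az":0},
  ],
)

```text
time_s: 5.18
eef_pos: [0.4704, -0.0134, 0.1503]
tcp_rot: [3.142, -0.0, 0.231]
wrist_force: [-4.4, 0.9, 12.2]
finger_gap: 0.0005
finger_force: 5.9
```

>>> apply_moves(
  steps=[
    {"hand":1,"tx":0,"ty":0,"tz":-0.4,"ax":0,"ay":0,"az":0},
    {"hand":1,"tx":0,"ty":0,"tz":0,"ax":0,"ay":0,"az":0},
  ],
)

```text
time_s: 5.35
eef_pos: [0.4704, -0.0134, 0.1506]
tcp_rot: [3.142, -0.0, 0.231]
wrist_force: [0.4, 0.4, -0.7]
finger_gap: 0.0006
finger_force: 0.0
```

The rail top is at about 0.1505, which makes the offset +11.5 mm. Next I'll go above the bin for a close look.

>>> apply_moves(
  steps=[
    {"hand":1,"tx":0,"ty":0,"tz":-35,"ax":0,"ay":0,"az":0},
    {"hand":0,"tx":0,"ty":0,"tz":-35,"ax":0,"ay":0,"az":0},
    {"hand":0,"tx":7,"ty":37,"tz":0,"ax":0,"ay":0,"az":0},
    {"hand":0,"tx":7,"ty":37,"tz":0,"ax":0,"ay":0,"az":0},
    {"hand":0,"tx":7,"ty":37,"tz":0,"ax":0,"ay":0,"az":0},
    {"hand":0,"tx":7,"ty":37,"tz":0,"ax":0,"ay":0,"az":0},
    {"hand":0,"tx":7,"ty":37,"tz":0,"ax":0,"ay":0,"az":0},
    {"hand":0,"tx":7,"ty":37,"tz":0,"ax":0,"ay":0,"az":0},
    {"hand":0,"tx":7,"ty":37,"tz":0,"ax":0,"ay":0,"az":0},
    {"hand":0,"tx":7,"ty":37,"tz":0,"ax":0,"ay":0,"az":0},
    {"hand":0,"tx":0,"ty":0,"tz":0,"ax":0,"ay":0,"az":0},
    {"hand":0,"tx":0,"ty":0,"tz":0,"ax":0,"ay":0,"az":0},
  ],
)

```text
time_s: 6.35
eef_pos: [0.5923, -0.2903, 0.2184]
tcp_rot: [-3.14, 0.002, 0.229]
wrist_force: [-0.8, 1.3, -1.1]
finger_gap: 0.069
finger_force: 0.0
```

```bash
python3 - <<'E'
from h import *
s=sense();c=camera_model("wrist");im=get_image("wrist")
import json;json.dump({k:(np.array(v).tolist()) for k,v in c.items()},open("w1.json","w"))
im=im[:,:,::-1].copy();cv2.imwrite("pics/w1.png",im)
M=np.array([.595,-.291,.0455]);yaw=.23
Q=R.from_euler("z",yaw).as_matrix()
for p in [(-32,30,0),(-32,-30,0),(32,30,0),(32,-30,0),(-17,5,45.5),(17,5,45.5),(17,-5,45.5),(-17,-5,45.5),(-52,22,17.5),(-52,-22,17.5)]:
    q=proj(c,M+Q@np.array(p)/1e3);cv2.circle(im,tuple(int(round(t)) for t in q),2,(0,0,255),-1)
cv2.imwrite("pics/w1m.png",cv2.resize(im,(800,600)));print(s["eef_pos"],s["tcp_rot"])
E
```

```text
[ 0.59227713 -0.29032921  0.21840225] [-3.13962228e+00  2.12769579e-03  2.28648205e-01]
```

View pics/w1m.png

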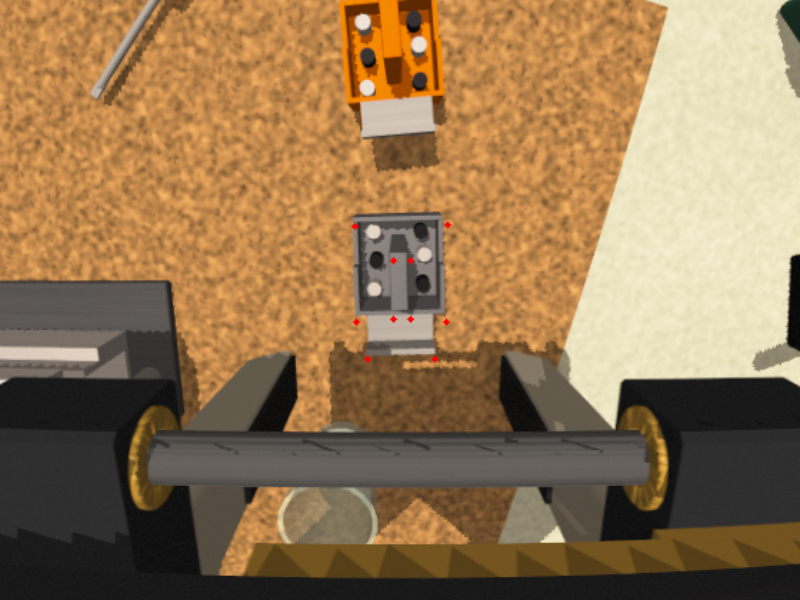

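The bin shows at rim x 355–443, y 214–314, lip edge at about y 350, and tab top from (399,250) to (399,311). That is roughly 5 mm further in +x than my marks. I'll fit the pose from all three cameras' clicks.

```bash
python3 - <<'E'
from h import *
import json
from scipy.optimize import least_squares
w=json.load(open("w1.json"));t=camera_model("top");s=camera_model("scene")
W=lambda x,y:((x+.5)*.7-.5,(y+.5)*.7-.5)
S=lambda x,y:(175+(x-565+.5)/5-.5,170+(y-280+.5)/5-.5)
B=lambda x,y:(345+(x-565+.5)/5-.5,160+(y+.5)/5-.5)
obs={"w":[(w,W(393,250),(17,5,45.5)),(w,W(405,250),(17,-5,45.5)),(w,W(391,311),(-17,5,45.5)),(w,W(408,311),(-17,-5,45.5)),
 (w,W(366,355),(-54,22,17.5)),(w,W(436,355),(-54,-22,17.5)),(w,W(356,315),(-32,30,0)),(w,W(443,313),(-32,-30,0))],
"s":[(s,S(680,322),(-52,22,17.5)),(s,S(742,347),(-52,-22,17.5))][::1],
"t":[(t,B(603,73),(32,30,0)),(t,B(712,50),(32,-30,0)),(t,B(665,226),(-54,22,17.5)),(t,B(747,206),(-54,-22,17.5)),(t,B(628,195),(-32,30,0)),(t,B(745,160),(-32,-30,0))]}
def res(p,o):
    Q=R.from_euler("z",p[2]).as_matrix();m=np.array([p[0],p[1],.0455])
    return np.concatenate([proj(c,m+Q@np.array(q)/1e3)-u for c,u,q in o])
for k in("w","t","s"):
    r=least_squares(res,[.597,-.29,.23],args=(obs[k],));print(k,np.round(r.x,4),np.round(r.fun,1))
E
```

```text
w [ 0.5995 -0.2888  0.2453] [-2.2  1.1  1.9  0.9  0.  -0.6  0.3 -0.8  0.3 -0.2 -1.  -0.9 -0.7 -0.1
  1.3  0.3]
t [ 0.596  -0.2885  0.2586] [-0.6 -0.1  0.2 -1.3 -0.4  0.7  0.1  0.3  0.7 -0.4 -0.   0.8]
s [ 0.4944 -0.3034 -3.0313] [ 0.1  0.1 -0.1 -0.1]
```

>>> apply_moves(
  steps=[
    {"hand":0,"tx":6.4,"ty":0,"tz":30,"ax":0,"ay":0,"az":-1.2},
    {"hand":0,"tx":0,"ty":0,"tz":35,"ax":0,"ay":0,"az":0},
    {"hand":0.3,"tx":0,"ty":0,"tz":35,"ax":0,"ay":0,"az":0},
    {"hand":0.3,"tx":0,"ty":0,"tz":0,"ax":0,"ay":0,"az":0},
    {"hand":0.3,"tx":0,"ty":0,"tz":0,"ax":0,"ay":0,"az":0},
  ],
)

```text
time_s: 6.82
eef_pos: [0.5972, -0.2849, 0.119]
tcp_rot: [-3.138, 0.003, 0.253]
wrist_force: [-0.1, -0.4, -0.0]
finger_gap: 0.0761
finger_force: 0.0
```

```bash
python3 - <<'E'
from h import *
s=sense();c=camera_model("wrist");im=get_image("wrist")[:,:,::-1].copy()
import json;json.dump({k:(np.array(v).tolist()) for k,v in c.items()},open("w2.json","w"))
cv2.imwrite("pics/w2.png",im)
M=np.array([.598,-.2888,.0455]);Q=R.from_euler("z",.25).as_matrix()
for p in [(-17,5,45.5),(17,5,45.5),(17,-5,45.5),(-17,-5,45.5),(-52,22,17.5),(-52,-22,17.5)]:
    q=proj(c,M+Q@np.array(p)/1e3);cv2.circle(im,tuple(int(round(t)) for t in q),2,(0,0,255),-1)
cv2.imwrite("pics/w2m.png",cv2.resize(im,(800,600)));print(s["eef_pos"],s["tcp_rot"],s["finger_gap"])
E
```

```text
[ 0.59721125 -0.2849407   0.11896315] [-3.13801749  0.00337068  0.25345344] 0.07607650040960766
```

View pics/w2m.png

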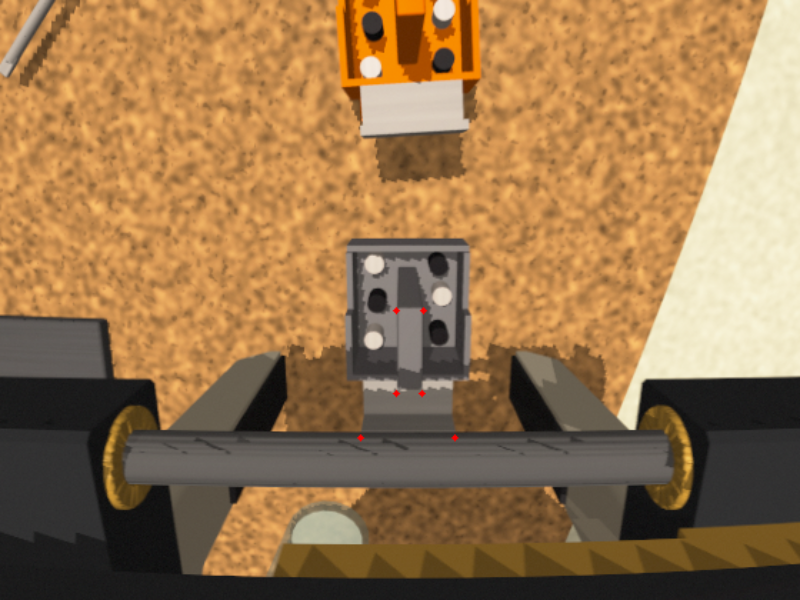

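The tab top spans y 305–389 at x 398–423, about 2 mm beyond the marks, so it is confirmed. I'll descend and grip.

>>> apply_moves(
  steps=[
    {"hand":0.3,"tx":0.8,"ty":4,"tz":0,"ax":0,"ay":0,"az":0},
    {"hand":0.3,"tx":0,"ty":0,"tz":20,"ax":0,"ay":0,"az":0},
    {"hand":0.3,"tx":0,"ty":0,"tz":20,"ax":0,"ay":0,"az":0},
    {"hand":0.3,"tx":0,"ty":0,"tz":14,"ax":0,"ay":0,"az":0},
    {"hand":0.3,"tx":0,"ty":0,"tz":5,"ax":0,"ay":0,"az":0},
    {"hand":0.3,"tx":0,"ty":0,"tz":0,"ax":0,"ay":0,"az":0},
    {"hand":0.3,"tx":0,"ty":0,"tz":0,"ax":0,"ay":0,"az":0},
  ],
)

```text
time_s: 7.45
eef_pos: [0.6013, -0.2913, 0.0629]
tcp_rot: [3.141, -0.001, 0.252]
wrist_force: [-0.5, 1.2, -0.8]
finger_gap: 0.0653
finger_force: 0.0
```

>>> apply_moves(
  steps=[
    {"hand":0.5,"tx":0,"ty":0,"tz":0,"ax":0,"ay":0,"az":0},
    {"hand":0.5,"tx":0,"ty":0,"tz":0,"ax":0,"ay":0,"az":0},
    {"hand":0.5,"tx":0,"ty":0,"tz":0,"ax":0,"ay":0,"az":0},
  ],
)

```text
time_s: 7.7
eef_pos: [0.6014, -0.2913, 0.0628]
tcp_rot: [3.14, -0.001, 0.252]
wrist_force: [0.5, 0.9, -0.1]
finger_gap: 0.0498
finger_force: 0.0
```

>>> apply_moves(
  steps=[
    {"hand":0.5,"tx":-1.5,"ty":-2.8,"tz":2,"ax":0,"ay":0,"az":0},
    {"hand":0.5,"tx":0,"ty":0,"tz":0,"ax":0,"ay":0,"az":0},
    {"hand":0.8,"tx":0,"ty":0,"tz":0,"ax":0,"ay":0,"az":0},
    {"hand":1,"tx":0,"ty":0,"tz":0,"ax":0,"ay":0,"az":0},
    {"hand":1,"tx":0,"ty":0,"tz":0,"ax":0,"ay":0,"az":0},
    {"hand":1,"tx":0,"ty":0,"tz":0,"ax":0,"ay":0,"az":0},
    {"hand":1,"tx":0,"ty":0,"tz":0,"ax":0,"ay":0,"az":0},
  ],
  force=15,
)

```text
time_s: 8.28
eef_pos: [0.5985, -0.2886, 0.0595]
tcp_rot: [3.142, 0.0, 0.252]
wrist_force: [-0.1, -0.3, -0.1]
finger_gap: 0.018
finger_force: 0.0
```

>>> apply_moves(
  steps=[
    {"hand":1,"tx":0,"ty":0,"tz":0,"ax":0,"ay":0,"az":0},
    {"hand":1,"tx":0,"ty":0,"tz":0,"ax":0,"ay":0,"az":0},
    {"hand":1,"tx":0,"ty":0,"tz":0,"ax":0,"ay":0,"az":0},
    {"hand":1,"tx":0,"ty":0,"tz":0,"ax":0,"ay":0,"az":0},
  ],
  force=50,
)

```text
time_s: 8.62
eef_pos: [0.5985, -0.2885, 0.0594]
tcp_rot: [-3.142, 0.0, 0.252]
wrist_force: [0.2, 0.0, -0.6]
finger_gap: 0.0096
finger_force: 50.0
```

Gripped with the gap at 9.6 mm, matching the tab. I'll lift, carry to in front of the free stretch, and plan the hook path in the meantime.

>>> apply_moves(
  steps=[
    {"hand":1,"tx":0,"ty":0,"tz":-10,"ax":0,"ay":0,"az":0},
    {"hand":1,"tx":0,"ty":0,"tz":-30,"ax":0,"ay":0,"az":0},
    {"hand":1,"tx":0,"ty":0,"tz":-30,"ax":0,"ay":0,"az":0},
    {"hand":1,"tx":0,"ty":0,"tz":-30,"ax":0,"ay":0,"az":0},
    {"hand":1,"tx":0,"ty":0,"tz":-20,"ax":0,"ay":0,"az":0},
    {"hand":1,"tx":0,"ty":0,"tz":0,"ax":0,"ay":0,"az":0},
  ],
)

```text
time_s: 9.12
eef_pos: [0.6013, -0.2901, 0.1871]
tcp_rot: [3.135, -0.007, 0.252]
wrist_force: [-0.0, -0.6, -1.5]
finger_gap: 0.01
finger_force: 50.0
```

>>> apply_moves(
  steps=[
    {"hand":1,"tx":5,"ty":-29,"tz":0,"ax":0,"ay":0,"az":0.17},
    {"hand":1,"tx":5,"ty":-29,"tz":0,"ax":0,"ay":0,"az":0.17},
    {"hand":1,"tx":5,"ty":-29,"tz":0,"ax":0,"ay":0,"az":0.17},
    {"hand":1,"tx":5,"ty":-29,"tz":0,"ax":0,"ay":0,"az":0.17},
    {"hand":1,"tx":5,"ty":-29,"tz":0,"ax":0,"ay":0,"az":0.17},
    {"hand":1,"tx":5,"ty":-29,"tz":0,"ax":0,"ay":0,"az":0.17},
    {"hand":1,"tx":5,"ty":-29,"tz":0,"ax":0,"ay":0,"az":0.17},
    {"hand":1,"tx":5,"ty":-29,"tz":0,"ax":0,"ay":0,"az":0.17},
    {"hand":1,"tx":5,"ty":-29,"tz":0,"ax":0,"ay":0,"az":0.17},
    {"hand":1,"tx":5,"ty":-29,"tz":0,"ax":0,"ay":0,"az":0.17},
    {"hand":1,"tx":0,"ty":0,"tz":0,"ax":0,"ay":0,"az":0},
    {"hand":1,"tx":0,"ty":0,"tz":0,"ax":0,"ay":0,"az":0},
  ],
)

```text
time_s: 10.12
eef_pos: [0.5777, 0.0066, 0.1785]
tcp_rot: [-3.141, 0.002, 0.225]
wrist_force: [-0.4, -0.9, -1.3]
finger_gap: 0.0098
finger_force: 50.0
```

```bash
cat > st.py <<'E'
from h import *
O=np.array([.4698,.0063]);a=.2227;X=np.array([np.cos(a),np.sin(a)]);Y=np.array([-X[1],X[0]])
def stand():
    s=sense();d=s["eef_pos"][:2]-O
    r=R.from_euler("xyz",s["tcp_rot"]).as_matrix()
    zt=r[:,2]; th=np.degrees(np.arctan2(zt[:2]@X,-zt[2]))  # tip front up
    g=lambda v:np.round([v[:2]@X*1e3,v[:2]@Y*1e3,v[2]*1e3],1)
    p=np.array([d[0],d[1],s["eef_pos"][2]]); m=p+zt*.0139
    xt=r[:,0]
    print("t",round(s["time_s"],2),"TCP",g(p),"mid",g(m),"tip",round(th,2),"yawerr",round(np.degrees(np.arctan2(xt[1],xt[0])-a),2),"F",np.round([s["wrist_force"][:2]@X,s["wrist_force"][:2]@Y,s["wrist_force"][2]],1),"gap",round(s["finger_gap"]*1e3,1))
if __name__=="__main__": stand()
E
python3 st.py
cat > plan.py <<'E'
import numpy as np,heapq
# nominal-height stand frame (mm); conservative solid below groove
obs=np.array([[16,20,123,139],[-26,20,135,139],[-26,-22,60,139],[-22,20,89,105],[0,20,55,89]],float)
bins=np.array([[-54,-32,-4.5,-.5],[-54,-50,-4.5,17.5],[-32,32,-45.5,0],[-44,-32,-45.5,-34.5]],float)
def edge(b,n=12):
    t=np.linspace(0,1,n);x0,x1,z0,z1=b;X=x0+(x1-x0)*t;Z=z0+(z1-z0)*t
    return np.r_[np.c_[X,0*t+z0],np.c_[X,0*t+z1],np.c_[0*t+x0,Z],np.c_[0*t+x1,Z]]
PB=np.concatenate([edge(b) for b in bins]);PO=np.concatenate([edge(o) for o in obs])
def sd(P,B):
    c=(B[:,:2].sum(1)/2,(B[:,2]+B[:,3])/2);h=((B[:,1]-B[:,0])/2,(B[:,3]-B[:,2])/2)
    qx=abs(P[:,None,0]-c[0])-h[0];qz=abs(P[:,None,1]-c[1])-h[1]
    return (np.hypot(np.maximum(qx,0),np.maximum(qz,0))+np.minimum(np.maximum(qx,qz),0)).min()
def clr(x,z,th):
    a=np.radians(th);M=np.array([[np.cos(a),-np.sin(a)],[np.sin(a),np.cos(a)]])
    p=np.array([x,z]);return min(sd(PB@M.T+p,obs),sd((PO-p)@M,bins))
if __name__=="__main__":
    from functools import lru_cache
    C=lru_cache(None)(lambda i,j,k:clr(65+i,109.5+j,2*k))
    start=(0,1,0);D={start:0};pr={};pq=[(0,start)];done=set()
    while pq:
        d,n=heapq.heappop(pq)
        if n in done: continue
        done.add(n)
        if n[0]>=14 and n[2]>=14: break
        for di in(-1,0,1):
         for dj in(-1,0,1):
          for dk in(-1,0,1):
            m=(n[0]+di,n[1]+dj,n[2]+dk)
            if m in done or not(-12<=m[0]<=16 and -14<=m[1]<=30 and 0<=m[2]<=20): continue
            c=C(*m)
            if c<.1: continue
            e=d+(abs(di)+abs(dj)+abs(dk))/min(c,3)**2
            if e<D.get(m,1e9): D[m]=e;pr[m]=n;heapq.heappush(pq,(e,m))
    print(len(done))
    while n!=start:
        print((65+n[0],109.5+n[1],2*n[2],round(C(*n),2)),end=" ");n=pr[n]
E
python3 plan.py
```

```text
t 10.12 TCP [105.3 -23.5 178.5] mid [105.3 -23.5 164.6] tip -0.09 yawerr 0.15 F [-0.6 -0.8 -1.3] gap 9.8
1268
(79, 138.5, 40, np.float64(8.63)) (78, 138.5, 40, np.float64(7.92)) (77, 138.5, 40, np.float64(7.27)) (76, 138.5, 40, np.float64(6.62)) (75, 138.5, 40, np.float64(5.98)) (74, 138.5, 40, np.float64(5.34)) (73, 138.5, 40, np.float64(4.69)) (72, 138.5, 40, np.float64(4.06)) (71, 138.5, 40, np.float64(3.54)) (70, 138.5, 40, np.float64(3.26)) (69, 138.5, 40, np.float64(3.23)) (68, 138.5, 40, np.float64(3.23)) (67, 138.5, 40, np.float64(3.23)) (66, 138.5, 40, np.float64(2.77)) (65, 139.5, 40, np.float64(2.3)) (64, 139.5, 38, np.float64(1.91)) (64, 139.5, 36, np.float64(1.47)) (63, 139.5, 34, np.float64(0.94)) (63, 139.5, 32, np.float64(1.4)) (62, 139.5, 32, np.float64(2.07)) (62, 138.5, 30, np.float64(2.41)) (62, 137.5, 28, np.float64(2.58)) (62, 136.5, 26, np.float64(2.74)) (62, 135.5, 26, np.float64(2.78)) (62, 135.5, 24, np.float64(2.89)) (62, 134.5, 24, np.float64(3.3)) (62, 134.5, 22, np.float64(3.0)) (62, 133.5, 22, np.float64(3.42)) (62, 132.5, 22, np.float64(3.1)) (62, 132.5, 20, np.float64(3.16)) (62, 131.5, 20, np.float64(3.8)) (62, 130.5, 18, np.float64(3.31)) (62, 129.5, 18, np.float64(3.53)) (63, 128.5, 16, np.float64(3.3)) (63, 127.5, 16, np.float64(3.29)) (63, 126.5, 14, np.float64(3.55)) (63, 125.5, 14, np.float64(3.07)) (63, 124.5, 12, np.float64(3.72)) (63, 123.5, 10, np.float64(2.95)) (63, 122.5, 10, np.float64(3.69)) (63, 121.5, 8, np.float64(3.13)) (63, 120.5, 8, np.float64(3.53)) (63, 119.5, 6, np.float64(2.85)) (63, 118.5, 6, np.float64(2.85)) (64, 117.5, 4, np.float64(2.5)) (64, 116.5, 4, np.float64(2.51)) (64, 115.5, 4, np.float64(2.24)) (65, 114.5, 2, np.float64(1.33)) (65, 113.5, 2, np.float64(1.36)) (65, 112.5, 0, np.float64(1.0)) (65, 111.5, 0, np.float64(1.0))
```

>>> apply_moves(
  steps=[
    {"hand":1,"tx":0,"ty":0,"tz":12,"ax":0,"ay":0,"az":0},
    {"hand":1,"tx":0,"ty":0,"tz":12,"ax":0,"ay":0,"az":0},
    {"hand":1,"tx":0,"ty":0,"tz":12,"ax":0,"ay":0,"az":0},
    {"hand":1,"tx":-8,"ty":0,"tz":0,"ax":0,"ay":0,"az":0},
    {"hand":1,"tx":-8,"ty":0,"tz":0,"ax":0,"ay":0,"az":0},
    {"hand":1,"tx":-6,"ty":0,"tz":0,"ax":0,"ay":0,"az":0},
    {"hand":1,"tx":0,"ty":0,"tz":0,"ax":0,"ay":0,"az":0},
    {"hand":1,"tx":0,"ty":0,"tz":0,"ax":0,"ay":0,"az":0},
  ],
  force=30,
)

```text
time_s: 10.78
eef_pos: [0.5572, -0.0002, 0.1444]
tcp_rot: [3.141, -0.001, 0.222]
wrist_force: [-0.8, 0.2, -1.3]
finger_gap: 0.0101
finger_force: 30.0
```

```bash
python3 st.py; cat > plan2.py <<'E'
from plan import *
xs=np.arange(60,72.1,.5);zs=np.arange(133.5,143,.5);ts=np.arange(24,42.1,1)
G=np.array([[[clr(x,z,t) for t in ts] for z in zs] for x in xs])
# maximin Dijkstra from outside (x=72,t>=30) to inside(t=26)
pq=[(-G[-1,j,k],(len(xs)-1,j,k),None) for j in range(len(zs)) for k in range(8,len(ts))];heapq.heapify(pq);par={}
while pq:
    c,n,p=heapq.heappop(pq)
    if n in par: continue
    par[n]=p
    if ts[n[2]]<=25: break
    for d in np.ndindex(3,3,3):
        m=tuple(np.array(n)+d-1)
        if m in par or min(m)<0 or any(m[q]>=G.shape[q] for q in range(3)): continue
        heapq.heappush(pq,(max(c,-G[m]),m,n))
print("bottleneck",-c)
while n: print((xs[n[0]],zs[n[1]],ts[n[2]],round(G[n],2)),end=" ");n=par[n]
E
sed -i 's/np.float64//' plan2.py; python3 plan2.py
```

```text
t 10.78 TCP [ 83.8 -25.6 144.4] mid [ 83.8 -25.6 130.5] tip 0.08 yawerr -0.05 F [-0.7  0.4 -1.3] gap 10.1Traceback (most recent call last):
  File "plan2.py", line 14, in <module>
    heapq.heappush(pq,(max(c,-G[m]),m,n))
    ~~~~~~~~~~~~~~^^^^^^^^^^^^^^^^^^^^^^^
TypeError: '<' not supported between instances of 'tuple' and 'NoneType'
```

>>> apply_moves(
  steps=[
    {"hand":1,"tx":-2,"ty":0,"tz":0,"ax":0,"ay":0,"az":0},
    {"hand":1,"tx":-2,"ty":0,"tz":0,"ax":0,"ay":0,"az":0},
    {"hand":1,"tx":-1,"ty":0,"tz":0,"ax":0,"ay":0,"az":0},
    {"hand":1,"tx":-1,"ty":0,"tz":0,"ax":0,"ay":0,"az":0},
    {"hand":1,"tx":0,"ty":0,"tz":0,"ax":0,"ay":0,"az":0},
  ],
)

```text
time_s: 11.2
eef_pos: [0.5511, -0.0011, 0.1436]
tcp_rot: [3.142, -0.0, 0.222]
wrist_force: [-0.5, -0.5, -2.2]
finger_gap: 0.0101
finger_force: 30.0
```

```bash
python3 st.py; sed -i 's/,None) for j/,(0,0,0)) for j/; s/while n: print/while n!=(0,0,0): print/; s/round(G\[n\],2)/round(float(G[n]),2)/; s/(xs\[n\[0\]\],zs\[n\[1\]\],ts\[n\[2\]\]/(float(xs[n[0]]),float(zs[n[1]]),float(ts[n[2]])/' plan2.py; python3 plan2.py
```

```text
t 11.2 TCP [ 77.7 -25.2 143.6] mid [ 77.7 -25.2 129.7] tip 0.0 yawerr -0.01 F [-0.6 -0.3 -2.2] gap 10.1
bottleneck 1.7757327244173349
(60.0, 137.0, 25.0, 3.27) (60.0, 137.5, 26.0, 3.69) (60.0, 138.0, 27.0, 3.99) (60.0, 138.5, 28.0, 3.87) (60.0, 139.0, 29.0, 3.76) (60.0, 139.5, 30.0, 3.6) (60.0, 140.0, 31.0, 3.33) (60.0, 140.5, 32.0, 3.07) (60.0, 141.0, 33.0, 2.82) (60.0, 141.5, 34.0, 2.57) (60.5, 142.0, 35.0, 2.34) (61.0, 142.5, 36.0, 2.12) (61.5, 142.5, 37.0, 1.78) (61.5, 142.5, 38.0, 1.79) (61.5, 142.5, 39.0, 1.85) (61.5, 142.5, 40.0, 1.9) (61.5, 142.5, 41.0, 1.92) (61.5, 142.5, 42.0, 1.93) (62.0, 142.0, 41.0, 1.97) (62.0, 142.5, 40.0, 2.23) (62.0, 142.5, 41.0, 2.3) (62.0, 142.5, 42.0, 2.3) (62.5, 142.0, 41.0, 2.35) (62.5, 142.5, 42.0, 2.4) (63.0, 142.0, 42.0, 2.36) (63.0, 141.5, 41.0, 2.39) (63.5, 141.0, 42.0, 2.42) (64.0, 140.5, 41.0, 2.42) (64.0, 140.5, 42.0, 2.45) (64.0, 141.0, 42.0, 2.6) (64.5, 140.5, 42.0, 2.82) (65.0, 140.0, 42.0, 2.86) (65.0, 140.5, 42.0, 2.95) (65.5, 140.0, 42.0, 3.23) (66.0, 139.5, 42.0, 3.27) (66.0, 140.0, 42.0, 3.45) (66.5, 139.5, 42.0, 3.64) (67.0, 139.0, 42.0, 3.68) (67.0, 139.5, 42.0, 3.95) (67.5, 139.0, 42.0, 4.05) (68.0, 138.5, 41.0, 4.1) (68.0, 139.0, 42.0, 4.42) (68.5, 138.5, 42.0, 4.46) (69.0, 138.0, 41.0, 4.6) (69.0, 138.5, 42.0, 4.83) (69.5, 138.0, 42.0, 4.87) (69.5, 138.5, 42.0, 4.99) (70.0, 138.0, 42.0, 5.24) (70.5, 137.5, 41.0, 5.25) (70.5, 137.5, 42.0, 5.28) (70.5, 138.0, 42.0, 5.61) (71.0, 137.5, 42.0, 5.65) (71.0, 138.0, 42.0, 5.85) (71.5, 137.5, 42.0, 6.02) (71.5, 138.0, 42.0, 6.05) (72.0, 137.5, 42.0, 6.39)
```

>>> apply_moves(
  steps=[
    {"hand":1,"tx":-1,"ty":0,"tz":0,"ax":0,"ay":0,"az":0},
    {"hand":1,"tx":-0.5,"ty":0,"tz":0,"ax":0,"ay":0,"az":0},
    {"hand":1,"tx":0,"ty":0,"tz":0,"ax":0,"ay":0,"az":0},
  ],
)

```text
time_s: 11.45
eef_pos: [0.5497, -0.0014, 0.1435]
tcp_rot: [-3.142, 0.0, 0.222]
wrist_force: [0.3, -0.2, -1.1]
finger_gap: 0.0095
finger_force: 30.0
```

```bash
python3 st.py
```

```text
t 11.45 TCP [ 76.2 -25.2 143.5] mid [ 76.2 -25.2 129.6] tip -0.01 yawerr -0.01 F [ 0.3 -0.2 -1.1] gap 9.5
```

>>> apply_moves(
  steps=[
    {"hand":1,"tx":-0.6,"ty":0,"tz":0,"ax":0,"ay":0,"az":0},
    {"hand":1,"tx":-0.6,"ty":0,"tz":0,"ax":0,"ay":0,"az":0},
    {"hand":1,"tx":0,"ty":0,"tz":0,"ax":0,"ay":0,"az":0},
  ],
)

```text
time_s: 11.7
eef_pos: [0.5493, -0.0015, 0.1437]
tcp_rot: [3.141, -0.002, 0.223]
wrist_force: [4.8, 0.9, -4.2]
finger_gap: 0.0098
finger_force: 30.0
```

Lip contact came at TCP stand x ≈ 75.8, so bin_mid x = TCP x − 1.9. Next I'll back off, tip to 39°, and touch the lip's lower corner on the rail top to calibrate z while tipped.

>>> apply_moves(
  steps=[
    {"hand":1,"tx":10,"ty":0,"tz":0,"ax":0,"ay":0,"az":0},
    {"hand":1,"tx":15,"ty":0,"tz":-35,"ax":0,"ay":0,"az":0},
    {"hand":1,"tx":5,"ty":0,"tz":-40,"ax":0,"ay":0,"az":0},
    {"hand":1,"tx":0,"ty":0,"tz":0,"ax":0,"ay":6.5,"az":0},
    {"hand":1,"tx":0,"ty":0,"tz":0,"ax":0,"ay":6.5,"az":0},
    {"hand":1,"tx":0,"ty":0,"tz":0,"ax":0,"ay":6.5,"az":0},
    {"hand":1,"tx":0,"ty":0,"tz":0,"ax":0,"ay":6.5,"az":0},
    {"hand":1,"tx":0,"ty":0,"tz":0,"ax":0,"ay":6.5,"az":0},
    {"hand":1,"tx":0,"ty":0,"tz":0,"ax":0,"ay":6.5,"az":0},
    {"hand":1,"tx":0,"ty":0,"tz":0,"ax":0,"ay":0,"az":0},
    {"hand":1,"tx":0,"ty":0,"tz":0,"ax":0,"ay":0,"az":0},
  ],
)

```text
time_s: 12.62
eef_pos: [0.5752, 0.0047, 0.2156]
tcp_rot: [-3.139, -0.675, 0.22]
wrist_force: [0.9, -1.1, -0.3]
finger_gap: 0.0098
finger_force: 30.0
```

```bash
python3 st.py
```

```text
t 12.62 TCP [102.5 -24.9 215.6] mid [111.2 -24.8 204.7] tip 38.67 yawerr -0.18 F [ 0.7 -1.3 -0.3] gap 9.8
```

>>> apply_moves(
  steps=[
    {"hand":1,"tx":-17,"ty":0,"tz":-13.6,"ax":0,"ay":0,"az":0},
    {"hand":1,"tx":-17,"ty":0,"tz":-13.6,"ax":0,"ay":0,"az":0},
    {"hand":1,"tx":-17,"ty":0,"tz":-13.6,"ax":0,"ay":0,"az":0},
    {"hand":1,"tx":-2.5,"ty":0,"tz":3.1,"ax":0,"ay":0,"az":0},
    {"hand":1,"tx":0,"ty":0,"tz":0,"ax":0,"ay":0,"az":0},
    {"hand":1,"tx":0,"ty":0,"tz":0,"ax":0,"ay":0,"az":0},
  ],
)

```text
time_s: 13.12
eef_pos: [0.5156, -0.01, 0.2169]
tcp_rot: [3.14, -0.681, 0.224]
wrist_force: [1.0, -0.5, -2.0]
finger_gap: 0.0098
finger_force: 30.0
```

```bash
python3 st.py
```

```text
t 13.12 TCP [ 41.  -26.1 216.9] mid [ 49.8 -26.1 206.1] tip 39.04 yawerr 0.05 F [ 0.9 -0.7 -2. ] gap 9.8
```

>>> apply_moves(
  steps=[
    {"hand":1,"tx":-3.1,"ty":0,"tz":3.9,"ax":0,"ay":0,"az":0},
    {"hand":1,"tx":-3.1,"ty":0,"tz":3.9,"ax":0,"ay":0,"az":0},
    {"hand":1,"tx":-1.9,"ty":0,"tz":2.3,"ax":0,"ay":0,"az":0},
    {"hand":1,"tx":0,"ty":0,"tz":0,"ax":0,"ay":0,"az":0},
    {"hand":1,"tx":0,"ty":0,"tz":0,"ax":0,"ay":0,"az":0},
  ],
)

```text
time_s: 13.53
eef_pos: [0.5139, -0.0092, 0.2002]
tcp_rot: [-3.14, -0.679, 0.222]
wrist_force: [-1.0, 0.1, -1.8]
finger_gap: 0.0102
finger_force: 30.0
```

```bash
python3 st.py
```

```text
t 13.53 TCP [ 39.6 -24.9 200.2] mid [ 48.3 -24.9 189.4] tip 38.91 yawerr -0.05 F [-0.9  0.3 -1.8] gap 10.2
```

>>> apply_moves(
  steps=[
    {"hand":1,"tx":-0.4,"ty":0,"tz":0.5,"ax":0,"ay":0,"az":0},
    {"hand":1,"tx":0,"ty":0,"tz":0,"ax":0,"ay":0,"az":0},
  ],
)

```text
time_s: 13.7
eef_pos: [0.5142, -0.0095, 0.2006]
tcp_rot: [-3.142, -0.681, 0.222]
wrist_force: [-0.8, 0.1, -2.6]
finger_gap: 0.0099
finger_force: 30.0
```

>>> apply_moves(
  steps=[
    {"hand":1,"tx":-0.4,"ty":0,"tz":0.5,"ax":0,"ay":0,"az":0},
    {"hand":1,"tx":0,"ty":0,"tz":0,"ax":0,"ay":0,"az":0},
  ],
)

```text
time_s: 13.87
eef_pos: [0.5142, -0.0096, 0.2001]
tcp_rot: [3.141, -0.681, 0.223]
wrist_force: [-0.3, -0.1, -1.6]
finger_gap: 0.0098
finger_force: 30.0
```

>>> apply_moves(
  steps=[
    {"hand":1,"tx":-0.4,"ty":0,"tz":0.5,"ax":0,"ay":0,"az":0},
    {"hand":1,"tx":-0.4,"ty":0,"tz":0.5,"ax":0,"ay":0,"az":0},
    {"hand":1,"tx":0,"ty":0,"tz":0,"ax":0,"ay":0,"az":0},
  ],
)

```text
time_s: 14.12
eef_pos: [0.5141, -0.0095, 0.1985]
tcp_rot: [-3.142, -0.681, 0.222]
wrist_force: [-0.1, -0.6, -1.7]
finger_gap: 0.0096
finger_force: 30.0
```

>>> apply_moves(
  steps=[
    {"hand":1,"tx":-0.4,"ty":0,"tz":0.5,"ax":0,"ay":0,"az":0},
    {"hand":1,"tx":0,"ty":0,"tz":0,"ax":0,"ay":0,"az":0},
  ],
)

```text
time_s: 14.28
eef_pos: [0.5144, -0.0095, 0.1983]
tcp_rot: [3.141, -0.681, 0.223]
wrist_force: [-1.3, -0.6, -0.9]
finger_gap: 0.0099
finger_force: 30.0
```

>>> apply_moves(
  steps=[
    {"hand":1,"tx":-0.4,"ty":0,"tz":0.5,"ax":0,"ay":0,"az":0},
    {"hand":1,"tx":0,"ty":0,"tz":0,"ax":0,"ay":0,"az":0},
  ],
)

```text
time_s: 14.45
eef_pos: [0.5145, -0.0096, 0.1982]
tcp_rot: [3.141, -0.682, 0.223]
wrist_force: [-2.9, -0.5, 3.9]
finger_gap: 0.0096
finger_force: 30.0
```

```bash
python3 st.py
```

```text
t 14.45 TCP [ 40.1 -25.4 198.2] mid [ 48.9 -25.4 187.4] tip 39.06 yawerr 0.01 F [-2.9  0.2  3.9] gap 9.6
```

```bash
cat > st.py <<'E'
from h import *
import sys
a=.2227;X=np.array([np.cos(a),np.sin(a)]);Y=np.array([-X[1],X[0]]);O=np.array([.4698,.0063])+.0027*X
G=.8;D=13.9;H=11.5   # mid = TCP + G*xb - D*zb (mm)
def off(th):
    t=np.radians(th);c,s=np.cos(t),np.sin(t);return np.array([G*c+D*s,G*s-D*c])
def state():
    s=sense();d=(s["eef_pos"][:2]-O)*1e3;r=R.from_euler("xyz",s["tcp_rot"]).as_matrix();z=r[:,2]
    th=np.degrees(np.arctan2(z[:2]@X,-z[2]));m=np.array([d@X,s["eef_pos"][2]*1e3])+off(th)
    f=s["wrist_force"];print("t",round(s["time_s"],2),"mid x,y,z",np.round([m[0],d@Y,m[1]],1),"tip",round(th,2),"yawerr",round(np.degrees(np.arctan2(r[1,0],r[0,0])-a),2),"F",np.round([f[:2]@X,f[:2]@Y,f[2]],1),"gap",round(s["finger_gap"]*1e3,1))
    return m[0],m[1],th
def go(*W):
    import plan
    x,z,th=state()
    for X1,Z1,T1 in W:
        print("clr",[round(float(plan.clr(x+(X1-x)*q,z+(Z1-z)*q-H,th+(T1-th)*q)),1) for q in np.linspace(0,1,6)])
        d=np.array([X1,Z1])-off(T1)-(np.array([x,z])-off(th));t=np.radians(th);c,s=np.cos(t),np.sin(t)
        print((X1,Z1,T1),"tx %.1f tz %.1f ay %.2f"%(c*d[0]+s*d[1],s*d[0]-c*d[1],T1-th));x,z,th=X1,Z1,T1
if __name__=="__main__":
    w=list(map(float,sys.argv[1:]));go(*[w[i:i+3] for i in range(0,len(w),3)])
E
python3 st.py 50 196 39  100 196 40  92 149.5 40  74 149.5 40
```

```text
t 14.45 mid x,y,z [ 46.8 -25.4 187.9] tip 39.06 yawerr 0.01 F [-2.9  0.2  3.9] gap 9.6
clr [-0.1, 1.5, 3.1, 4.8, 6.4, 8.0]
(50.0, 196.0, 39.0) tx 7.6 tz -4.3 ay -0.06
clr [8.0, 7.9, 13.5, 21.2, 28.9, 36.5]
(100.0, 196.0, 40.0) tx 38.6 tz 31.5 ay 1.00
clr [36.5, 29.8, 24.8, 22.6, 21.0, 20.4]
(92.0, 149.5, 40.0) tx -36.0 tz 30.5 ay 0.00
clr [20.4, 17.0, 13.7, 10.7, 8.0, 5.7]
(74.0, 149.5, 40.0) tx -13.8 tz -11.6 ay 0.00
```

>>> apply_moves(
  steps=[
    {"hand":1,"tx":7.6,"ty":0,"tz":-4.3,"ax":0,"ay":0,"az":0},
    {"hand":1,"tx":13,"ty":0,"tz":10.5,"ax":0,"ay":0,"az":0},
    {"hand":1,"tx":13,"ty":0,"tz":10.5,"ax":0,"ay":1,"az":0},
    {"hand":1,"tx":13,"ty":0,"tz":10.5,"ax":0,"ay":0,"az":0},
    {"hand":1,"tx":-12,"ty":0,"tz":10,"ax":0,"ay":0,"az":0},
    {"hand":1,"tx":-12,"ty":0,"tz":10,"ax":0,"ay":0,"az":0},
    {"hand":1,"tx":-12,"ty":0,"tz":10,"ax":0,"ay":0,"az":0},
    {"hand":1,"tx":0,"ty":0,"tz":0,"ax":0,"ay":0,"az":0},
    {"hand":1,"tx":0,"ty":0,"tz":0,"ax":0,"ay":0,"az":0},
    {"hand":1,"tx":0,"ty":0,"tz":0,"ax":0,"ay":0,"az":0},
  ],
)

```text
time_s: 15.28
eef_pos: [0.5588, 0.0003, 0.161]
tcp_rot: [3.141, -0.699, 0.222]
wrist_force: [0.3, -0.2, -1.6]
finger_gap: 0.0097
finger_force: 30.0
```

```bash
python3 st.py 76 149.5 40
```

```text
t 15.28 mid x,y,z [ 92.3 -25.5 150.9] tip 40.06 yawerr -0.02 F [ 0.2 -0.3 -1.6] gap 9.7
clr [20.3, 17.3, 14.3, 11.5, 9.0, 7.0]
(76.0, 149.5, 40.0) tx -13.3 tz -9.5 ay -0.06
```

>>> apply_moves(
  steps=[
    {"hand":1,"tx":-4.4,"ty":0,"tz":-3.2,"ax":0,"ay":0,"az":0},
    {"hand":1,"tx":-4.4,"ty":0,"tz":-3.2,"ax":0,"ay":0,"az":0},
    {"hand":1,"tx":-4.4,"ty":0,"tz":-3.1,"ax":0,"ay":0,"az":0},
    {"hand":1,"tx":0,"ty":0,"tz":0,"ax":0,"ay":0,"az":0},
    {"hand":1,"tx":0,"ty":0,"tz":0,"ax":0,"ay":0,"az":0},
    {"hand":1,"tx":0,"ty":0,"tz":0,"ax":0,"ay":0,"az":0},
  ],
)

```text
time_s: 15.78
eef_pos: [0.5425, -0.0034, 0.159]
tcp_rot: [3.141, -0.699, 0.222]
wrist_force: [-0.7, 0.4, -1.8]
finger_gap: 0.0099
finger_force: 30.0
```

```bash
python3 st.py 70 149.8 40 66 151.3 40 62.2 154 40 61 154 36.5 60.2 152.5 33
```

```text
t 15.78 mid x,y,z [ 75.6 -25.5 148.9] tip 40.05 yawerr -0.02 F [-0.6  0.6 -1.8] gap 9.9
clr [7.3, 6.4, 5.5, 4.7, 4.0, 3.5]
(70.0, 149.8, 40.0) tx -3.7 tz -4.3 ay -0.05
clr [3.5, 3.1, 2.8, 2.5, 2.2, 1.9]
(66.0, 151.3, 40.0) tx -2.1 tz -3.7 ay 0.00
clr [1.9, 1.4, 1.4, 1.6, 1.8, 2.1]
(62.2, 154.0, 40.0) tx -1.2 tz -4.5 ay 0.00
clr [2.1, 2.1, 2.0, 1.8, 1.6, 1.8]
(61.0, 154.0, 36.5) tx -0.1 tz -0.8 ay -3.50
clr [1.8, 2.0, 2.2, 2.4, 2.6, 2.8]
(60.2, 152.5, 33.0) tx -0.7 tz 0.7 ay -3.50
```

```bash
python3 st.py 70 149.6 42 66 151.4 42 63.8 152.5 42 62.2 153.9 41.5 61 154 36.5
```

```text
t 15.78 mid x,y,z [ 75.6 -25.5 148.9] tip 40.05 yawerr -0.02 F [-0.6  0.6 -1.8] gap 9.9
clr [7.3, 6.8, 6.3, 5.9, 5.6, 5.3]
(70.0, 149.6, 42.0) tx -4.3 tz -4.1 ay 1.95
clr [5.3, 5.0, 4.6, 4.2, 3.9, 3.5]
(66.0, 151.4, 42.0) tx -1.8 tz -4.0 ay 0.00
clr [3.5, 3.3, 3.1, 2.9, 2.7, 2.6]
(63.8, 152.5, 42.0) tx -0.9 tz -2.3 ay 0.00
clr [2.6, 2.5, 2.5, 2.5, 2.4, 2.4]
(62.2, 153.9, 41.5) tx -0.1 tz -2.1 ay -0.50
clr [2.4, 2.2, 2.0, 1.8, 1.5, 1.8]
(61.0, 154.0, 36.5) tx 0.4 tz -0.9 ay -5.00
```

>>> apply_moves(
  steps=[
    {"hand":1,"tx":-2.1,"ty":0,"tz":-2,"ax":0,"ay":1,"az":0},
    {"hand":1,"tx":-2.1,"ty":0,"tz":-2,"ax":0,"ay":0.95,"az":0},
    {"hand":1,"tx":-0.9,"ty":0,"tz":-2,"ax":0,"ay":0,"az":0},
    {"hand":1,"tx":-0.9,"ty":0,"tz":-2,"ax":0,"ay":0,"az":0},
    {"hand":1,"tx":0,"ty":0,"tz":0,"ax":0,"ay":0,"az":0},
    {"hand":1,"tx":0,"ty":0,"tz":0,"ax":0,"ay":0,"az":0},
  ],
)

```text
time_s: 16.28
eef_pos: [0.5331, -0.0055, 0.1612]
tcp_rot: [3.141, -0.733, 0.223]
wrist_force: [0.7, -0.6, -1.9]
finger_gap: 0.0098
finger_force: 30.0
```

```bash
python3 st.py 63.8 152.5 42 62.2 153.9 41.5 61 154 36.5
```

```text
t 16.28 mid x,y,z [ 66.3 -25.5 151.4] tip 41.98 yawerr 0.0 F [ 0.6 -0.8 -1.9] gap 9.8
clr [3.5, 3.3, 3.1, 2.9, 2.7, 2.6]
(63.8, 152.5, 42.0) tx -1.2 tz -2.5 ay 0.02
clr [2.6, 2.5, 2.5, 2.5, 2.4, 2.4]
(62.2, 153.9, 41.5) tx -0.1 tz -2.1 ay -0.50
clr [2.4, 2.2, 2.0, 1.8, 1.5, 1.8]
(61.0, 154.0, 36.5) tx 0.4 tz -0.9 ay -5.00
```

Everything agrees with the plan and there is no contact, so I'm going in.

>>> apply_moves(
  steps=[
    {"hand":1,"tx":-1.2,"ty":0,"tz":-2.5,"ax":0,"ay":0,"az":0},
    {"hand":1,"tx":-0.1,"ty":0,"tz":-2.1,"ax":0,"ay":-0.5,"az":0},
    {"hand":1,"tx":0,"ty":0,"tz":0,"ax":0,"ay":0,"az":0},
    {"hand":1,"tx":0,"ty":0,"tz":0,"ax":0,"ay":0,"az":0},
  ],
)

```text
time_s: 16.62
eef_pos: [0.5291, -0.0063, 0.1637]
tcp_rot: [3.141, -0.724, 0.223]
wrist_force: [0.4, 0.1, -2.5]
finger_gap: 0.01
finger_force: 30.0
```

```bash
python3 st.py 62 154 40 61.4 154 38 60.9 154 36 60.2 153 34 60 151 30 60 148.5 25
```

```text
t 16.62 mid x,y,z [ 62.1 -25.4 153.8] tip 41.47 yawerr 0.01 F [ 0.4 -0.  -2.5] gap 10.0
clr [2.3, 2.3, 2.3, 2.3, 2.3, 2.2]
(62.0, 154.0, 40.0) tx 0.4 tz -0.3 ay -1.47
clr [2.2, 2.2, 2.1, 1.9, 1.8, 1.7]
(61.4, 154.0, 38.0) tx 0.0 tz -0.4 ay -2.00
clr [1.7, 1.6, 1.6, 1.6, 1.8, 2.1]
(60.9, 154.0, 36.0) tx 0.1 tz -0.3 ay -2.00
clr [2.1, 2.2, 2.3, 2.4, 2.5, 2.6]
(60.2, 153.0, 34.0) tx -0.7 tz 0.4 ay -2.00
clr [2.6, 2.8, 3.0, 3.2, 3.4, 3.6]
(60.0, 151.0, 30.0) tx -0.3 tz 1.5 ay -4.00
clr [3.6, 3.8, 3.9, 4.0, 3.7, 3.3]
(60.0, 148.5, 25.0) tx -0.0 tz 2.1 ay -5.00
```

>>> apply_moves(
  steps=[
    {"hand":1,"tx":0.4,"ty":0,"tz":-0.3,"ax":0,"ay":-1.47,"az":0},
    {"hand":1,"tx":0,"ty":0,"tz":-0.4,"ax":0,"ay":-2,"az":0},
    {"hand":1,"tx":0.1,"ty":0,"tz":-0.3,"ax":0,"ay":-2,"az":0},
    {"hand":1,"tx":0,"ty":0,"tz":0,"ax":0,"ay":0,"az":0},
    {"hand":1,"tx":0,"ty":0,"tz":0,"ax":0,"ay":0,"az":0},
  ],
)

```text
time_s: 17.03
eef_pos: [0.529, -0.0059, 0.1646]
tcp_rot: [3.142, -0.629, 0.223]
wrist_force: [0.3, -0.6, -2.1]
finger_gap: 0.0097
finger_force: 30.0
```

```bash
python3 st.py 60.2 153 34 60 151 30 60 148.5 25
```

```text
t 17.03 mid x,y,z [ 61.1 -25.  153.8] tip 36.03 yawerr 0.04 F [ 0.1 -0.6 -2.1] gap 9.7
clr [1.9, 2.0, 2.2, 2.3, 2.4, 2.6]
(60.2, 153.0, 34.0) tx -0.7 tz 0.1 ay -2.03
clr [2.6, 2.8, 3.0, 3.2, 3.4, 3.6]
(60.0, 151.0, 30.0) tx -0.3 tz 1.5 ay -4.00
clr [3.6, 3.8, 3.9, 4.0, 3.7, 3.3]
(60.0, 148.5, 25.0) tx -0.0 tz 2.1 ay -5.00
```

>>> apply_moves(
  steps=[
    {"hand":1,"tx":-0.7,"ty":0,"tz":0.1,"ax":0,"ay":-2,"az":0},
    {"hand":1,"tx":-0.3,"ty":0,"tz":1.5,"ax":0,"ay":-4,"az":0},
    {"hand":1,"tx":0,"ty":0,"tz":2.1,"ax":0,"ay":-5,"az":0},
    {"hand":1,"tx":0,"ty":0,"tz":0,"ax":0,"ay":0,"az":0},
    {"hand":1,"tx":0,"ty":0,"tz":0,"ax":0,"ay":0,"az":0},
  ],
)

```text
time_s: 17.45
eef_pos: [0.53, -0.0052, 0.16]
tcp_rot: [-3.14, -0.437, 0.224]
wrist_force: [-0.3, 0.5, -1.6]
finger_gap: 0.0095
finger_force: 30.0
```

```bash
python3 st.py 61 145 21 62 141 17.5 63 137 14 63 132.8 8 63.5 130.3 6
```

```text
t 17.45 mid x,y,z [ 60.  -24.6 147.7] tip 25.03 yawerr 0.06 F [-0.2  0.5 -1.6] gap 9.5
clr [4.1, 3.9, 3.7, 3.5, 3.3, 3.1]
(61.0, 145.0, 21.0) tx 0.7 tz 2.8 ay -4.03
clr [3.1, 3.2, 3.4, 3.5, 3.7, 3.8]
(62.0, 141.0, 17.5) tx 0.4 tz 4.1 ay -3.50
clr [3.8, 3.8, 3.6, 3.4, 3.2, 3.1]
(63.0, 137.0, 14.0) tx 0.6 tz 4.1 ay -3.50
clr [3.1, 3.3, 3.6, 3.8, 3.6, 3.3]
(63.0, 132.8, 8.0) tx 0.4 tz 4.1 ay -6.00
clr [3.3, 3.5, 3.5, 3.4, 3.3, 3.2]
(63.5, 130.3, 6.0) tx 0.6 tz 2.5 ay -2.00
```

>>> apply_moves(
  steps=[
    {"hand":1,"tx":0.7,"ty":0,"tz":2.8,"ax":0,"ay":-4,"az":0},
    {"hand":1,"tx":0.4,"ty":0,"tz":4.1,"ax":0,"ay":-3.5,"az":0},
    {"hand":1,"tx":0.6,"ty":0,"tz":4.1,"ax":0,"ay":-3.5,"az":0},
    {"hand":1,"tx":0,"ty":0,"tz":0,"ax":0,"ay":0,"az":0},
    {"hand":1,"tx":0.4,"ty":0,"tz":4,"ax":0,"ay":-6,"az":0},
    {"hand":1,"tx":0,"ty":0,"tz":0,"ax":0,"ay":0,"az":0},
    {"hand":1,"tx":0,"ty":0,"tz":0,"ax":0,"ay":0,"az":0},
  ],
)

```text
time_s: 18.03
eef_pos: [0.5358, -0.004, 0.1457]
tcp_rot: [-3.139, -0.14, 0.223]
wrist_force: [-0.1, -0.4, -1.8]
finger_gap: 0.0097
finger_force: 30.0
```

```bash
python3 st.py 63.5 130.3 6 64 127.5 4 65 125 2 65 123 0 65 121.5 0
```

```text
t 18.03 mid x,y,z [ 62.1 -24.6 132. ] tip 8.03 yawerr 0.04 F [-0.2 -0.4 -1.8] gap 9.7
clr [3.4, 3.4, 3.4, 3.4, 3.4, 3.2]
(63.5, 130.3, 6.0) tx 1.6 tz 1.9 ay -2.03
clr [3.2, 3.1, 3.0, 2.8, 2.7, 2.5]
(64.0, 127.5, 4.0) tx 0.7 tz 2.8 ay -2.00
clr [2.5, 2.4, 2.1, 1.9, 1.6, 1.4]
(65.0, 125.0, 2.0) tx 1.3 tz 2.5 ay -2.00
clr [1.4, 1.3, 1.2, 1.2, 1.1, 1.0]
(65.0, 123.0, 0.0) tx 0.4 tz 2.0 ay -2.00
clr [1.0, 1.0, 1.0, 1.0, 0.8, 0.5]
(65.0, 121.5, 0.0) tx 0.0 tz 1.5 ay 0.00
```

>>> apply_moves(
  steps=[
    {"hand":1,"tx":1.6,"ty":0,"tz":1.9,"ax":0,"ay":-2,"az":0},
    {"hand":1,"tx":0.7,"ty":0,"tz":2.8,"ax":0,"ay":-2,"az":0},
    {"hand":1,"tx":0,"ty":0,"tz":0,"ax":0,"ay":0,"az":0},
    {"hand":1,"tx":0,"ty":0,"tz":0,"ax":0,"ay":0,"az":0},
  ],
)

```text
time_s: 18.37
eef_pos: [0.5395, -0.0039, 0.1441]
tcp_rot: [3.142, -0.075, 0.223]
wrist_force: [-0.3, 0.1, -2.3]
finger_gap: 0.0098
finger_force: 30.0
```

```bash
python3 st.py 65 125 2 65 123 0 65 121.5 0
```

```text
t 18.37 mid x,y,z [ 64.9 -25.3 130.3] tip 4.28 yawerr 0.01 F [-0.3  0.2 -2.3] gap 9.8
clr [1.6, 1.6, 1.5, 1.5, 1.4, 1.4]
(65.0, 125.0, 2.0) tx 0.3 tz 5.3 ay -2.28
clr [1.4, 1.3, 1.2, 1.2, 1.1, 1.0]
(65.0, 123.0, 0.0) tx 0.4 tz 2.0 ay -2.00
clr [1.0, 1.0, 1.0, 1.0, 0.8, 0.5]
(65.0, 121.5, 0.0) tx 0.0 tz 1.5 ay 0.00
```

>>> apply_moves(
  steps=[
    {"hand":1,"tx":0,"ty":0,"tz":2,"ax":0,"ay":-1.2,"az":0},
    {"hand":1,"tx":0.2,"ty":0,"tz":2,"ax":0,"ay":-1.1,"az":0},
    {"hand":1,"tx":0,"ty":0,"tz":0,"ax":0,"ay":0,"az":0},
    {"hand":1,"tx":0,"ty":0,"tz":0,"ax":0,"ay":0,"az":0},
  ],
)

```text
time_s: 18.7
eef_pos: [0.5396, -0.0037, 0.1387]
tcp_rot: [-3.141, -0.03, 0.223]
wrist_force: [-0.6, -0.3, -2.0]
finger_gap: 0.0099
finger_force: 30.0
```

```bash
python3 st.py 65 123 0 65 121.5 0
```

```text
t 18.7 mid x,y,z [ 64.4 -25.1 124.8] tip 1.69 yawerr -0.0 F [-0.6 -0.2 -2. ] gap 9.9
clr [1.4, 1.3, 1.2, 1.2, 1.1, 1.0]
(65.0, 123.0, 0.0) tx 1.0 tz 1.8 ay -1.69
clr [1.0, 1.0, 1.0, 1.0, 0.8, 0.5]
(65.0, 121.5, 0.0) tx 0.0 tz 1.5 ay 0.00
```

>>> apply_moves(
  steps=[
    {"hand":1,"tx":0.5,"ty":0,"tz":0.8,"ax":0,"ay":-0.85,"az":0},
    {"hand":1,"tx":0.4,"ty":0,"tz":0.8,"ax":0,"ay":-0.85,"az":0},
    {"hand":1,"tx":0,"ty":0,"tz":0,"ax":0,"ay":0,"az":0},
    {"hand":1,"tx":0,"ty":0,"tz":0,"ax":0,"ay":0,"az":0},
  ],
)

```text
time_s: 19.03
eef_pos: [0.5406, -0.0035, 0.1369]
tcp_rot: [-3.141, 0.001, 0.223]
wrist_force: [0.2, 0.8, -2.8]
finger_gap: 0.0101
finger_force: 30.0
```

```bash
python3 st.py 65 121.3 0
```

```text
t 19.03 mid x,y,z [ 65.  -25.2 123. ] tip -0.05 yawerr 0.0 F [ 0.4  0.7 -2.8] gap 10.1
clr [1.0, 1.0, 1.0, 1.0, 0.7, 0.3]
(65.0, 121.3, 0.0) tx -0.0 tz 1.7 ay 0.05
```

Now I'll seat it slowly.

>>> apply_moves(
  steps=[
    {"hand":1,"tx":0,"ty":0,"tz":0.6,"ax":0,"ay":0,"az":0},
    {"hand":1,"tx":0,"ty":0,"tz":0.6,"ax":0,"ay":0,"az":0},
    {"hand":1,"tx":0,"ty":0,"tz":0,"ax":0,"ay":0,"az":0},
    {"hand":1,"tx":0,"ty":0,"tz":0,"ax":0,"ay":0,"az":0},
  ],
)

```text
time_s: 19.37
eef_pos: [0.5403, -0.0036, 0.1359]
tcp_rot: [-3.142, 0.0, 0.222]
wrist_force: [-0.2, -0.3, -2.3]
finger_gap: 0.0097
finger_force: 30.0
```

>>> apply_moves(
  steps=[
    {"hand":1,"tx":0,"ty":0,"tz":0.4,"ax":0,"ay":0,"az":0},
    {"hand":1,"tx":0,"ty":0,"tz":0,"ax":0,"ay":0,"az":0},
  ],
)

```text
time_s: 19.53
eef_pos: [0.5404, -0.0036, 0.1356]
tcp_rot: [3.142, 0.0, 0.222]
wrist_force: [-0.1, -0.5, -1.8]
finger_gap: 0.0098
finger_force: 30.0
```

```bash
python3 st.py
```

```text
t 19.53 mid x,y,z [ 64.8 -25.2 121.7] tip -0.02 yawerr -0.02 F [-0.2 -0.4 -1.8] gap 9.8
```

>>> apply_moves(
  steps=[
    {"hand":1,"tx":0,"ty":0,"tz":0.5,"ax":0,"ay":0,"az":0},
    {"hand":1,"tx":0,"ty":0,"tz":0,"ax":0,"ay":0,"az":0},
    {"hand":1,"tx":0,"ty":0,"tz":0,"ax":0,"ay":0,"az":0},
  ],
)

```text
time_s: 19.78
eef_pos: [0.5404, -0.0036, 0.135]
tcp_rot: [-3.142, 0.0, 0.222]
wrist_force: [0.8, 0.1, -1.5]
finger_gap: 0.01
finger_force: 30.0
```

```bash
python3 st.py
```

```text
t 19.78 mid x,y,z [ 64.8 -25.2 121.1] tip -0.02 yawerr -0.02 F [ 0.8 -0.1 -1.5] gap 10.0
```

>>> apply_moves(
  steps=[
    {"hand":1,"tx":0,"ty":0,"tz":0.5,"ax":0,"ay":0,"az":0},
    {"hand":1,"tx":0,"ty":0,"tz":0,"ax":0,"ay":0,"az":0},
    {"hand":1,"tx":0,"ty":0,"tz":0,"ax":0,"ay":0,"az":0},
  ],
)

```text
time_s: 20.03
eef_pos: [0.5405, -0.0036, 0.1348]
tcp_rot: [3.142, 0.0, 0.222]
wrist_force: [0.2, 1.2, -0.4]
finger_gap: 0.0098
finger_force: 30.0
```

```bash
python3 st.py
```

```text
t 20.03 mid x,y,z [ 64.9 -25.2 120.9] tip -0.01 yawerr -0.01 F [ 0.4  1.1 -0.4] gap 9.8
```

It is seated at z ≈ 121 as predicted. I'll ease the grip, then release.

>>> apply_moves(
  steps=[
    {"hand":1,"tx":0,"ty":0,"tz":0,"ax":0,"ay":0,"az":0},
    {"hand":1,"tx":0,"ty":0,"tz":0,"ax":0,"ay":0,"az":0},
    {"hand":1,"tx":0,"ty":0,"tz":0,"ax":0,"ay":0,"az":0},
  ],
  force=3,
)

```text
time_s: 20.28
eef_pos: [0.5405, -0.0036, 0.1347]
tcp_rot: [3.141, 0.0, 0.222]
wrist_force: [-0.6, -0.2, -1.5]
finger_gap: 0.0098
finger_force: 3.0
```

>>> apply_moves(
  steps=[
    {"hand":0.8,"tx":0,"ty":0,"tz":0,"ax":0,"ay":0,"az":0},
    {"hand":0.7,"tx":0,"ty":0,"tz":0,"ax":0,"ay":0,"az":0},
    {"hand":0.6,"tx":0,"ty":0,"tz":0,"ax":0,"ay":0,"az":0},
    {"hand":0.6,"tx":0,"ty":0,"tz":0,"ax":0,"ay":0,"az":0},
    {"hand":0.6,"tx":0,"ty":0,"tz":0,"ax":0,"ay":0,"az":0},
  ],
)

```text
time_s: 20.7
eef_pos: [0.5405, -0.0036, 0.1346]
tcp_rot: [3.142, 0.0, 0.222]
wrist_force: [-0.5, -0.2, -0.1]
finger_gap: 0.036
finger_force: 0.0
```

```bash
python3 - <<'E'
from h import *
import st; st.state()
s=get_image("scene")[:,:,::-1];w=get_image("wrist")[:,:,::-1]
cv2.imwrite("pics/f1.png",np.hstack([cv2.resize(s[150:260,230:380],(450,330),interpolation=cv2.INTER_CUBIC),cv2.resize(w,(350,330))]))
E
```

```text
t 20.7 mid x,y,z [ 64.8 -25.3 120.7] tip -0.02 yawerr -0.02 F [-0.5 -0.1 -0.1] gap 36.0
```

View pics/f1.png

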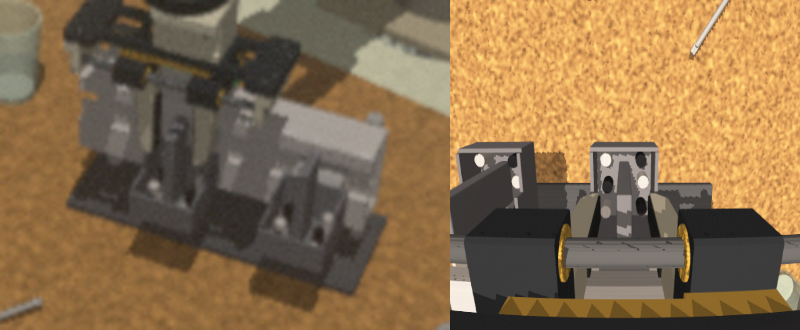

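The bin hangs level beside its neighbour: in the wrist view both front rims line up at y ≈ 145, and the fingers are open around the tab. I'll retreat straight up and check once more.

>>> apply_moves(
  steps=[
    {"hand":0.6,"tx":0,"ty":0,"tz":-8,"ax":0,"ay":0,"az":0},
    {"hand":0.6,"tx":0,"ty":0,"tz":-15,"ax":0,"ay":0,"az":0},
    {"hand":0.6,"tx":0,"ty":0,"tz":-30,"ax":0,"ay":0,"az":0},
    {"hand":0.6,"tx":0,"ty":0,"tz":-35,"ax":0,"ay":0,"az":0},
    {"hand":0.6,"tx":0,"ty":0,"tz":-35,"ax":0,"ay":0,"az":0},
    {"hand":0.6,"tx":0,"ty":0,"tz":-20,"ax":0,"ay":0,"az":0},
    {"hand":0.6,"tx":0,"ty":0,"tz":0,"ax":0,"ay":0,"az":0},
    {"hand":0.6,"tx":0,"ty":0,"tz":0,"ax":0,"ay":0,"az":0},
    {"hand":0.6,"tx":0,"ty":0,"tz":0,"ax":0,"ay":0,"az":0},
  ],
)

```text
time_s: 21.55
eef_pos: [0.5401, -0.0035, 0.2769]
tcp_rot: [-3.141, 0.001, 0.222]
wrist_force: [-0.1, -0.8, -0.2]
finger_gap: 0.037
finger_force: 0.0
```

```bash
python3 - <<'E'
from h import *
import st; st.state()
s=get_image("scene")[:,:,::-1];w=get_image("wrist")[:,:,::-1]
cv2.imwrite("pics/f2.png",np.hstack([cv2.resize(s[150:260,230:380],(410,300),interpolation=cv2.INTER_CUBIC),cv2.resize(w,(390,300))]))
E
```

```text
t 21.55 mid x,y,z [ 64.5 -25.1 263. ] tip -0.07 yawerr -0.01 F [-0.3 -0.7 -0.2] gap 37.0
```

View pics/f2.png

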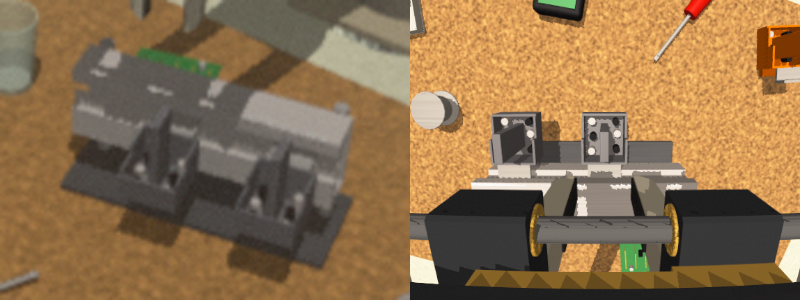

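The two bins hang in line and level on the rail, the gripper is clear, and the bystanders have not moved. I'll hand it in.

```bash
python3 -c "
from workcell import job
print(job.finish_job())"
```

```text
the job is handed in; nothing more can be done
None
```

The bin hangs level on the rail in the free stretch next to the other bin, released and clear of the gripper, after about 22 s of arm time; the job is handed in, but no verdict was returned.

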